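# Refit the washed piston rod to a coffee machine's brew unit

### The job

Take the dust cap out of the brew unit's guide block and leave it in the parts tray. Then take the grooved piston rod from the drying rack and slide it down into the guide block, gently, until the side spring catch has ridden over its foot and snapped into the groove; do not force the rod beyond that, let go of it and leave it there. Leave the plain-shanked brush standing in the rack and do not knock the cup about.

Things in the scene. Friction and masses are not known exactly. Their poses are not given: they have to be found in the camera images.
- mouth (a point): Centre of the guide block's upper mouth, 80 mm above the work surface, z up along the bore. Fixed aluminium block 46 x 46 mm, 80 mm high; bore 21.5 mm across, 3 mm chamfer, open down to 8 mm above the work surface. The spring catch sits in its +x wall. Nothing of the unit but the cap is higher than the mouth.
- unit: Fixed brew unit with the guide block; origin on the bore's axis at the work surface, axes as the mouth's. Its black gear housing (70 x 84 mm, 68 mm high) stands on the -x side, centred 62 mm from the bore. The catch is clamped at an unmeasured height: its nose's centre line is 15 to 36 mm below the mouth, on the +x side of the bore. The catch is bent by pushes over 20 N.
- catch (a joint): Spring plunger sliding level out of the guide's +x wall (m): 0 sprung in, its 6 mm thick round-ended nose 4.75 mm into the bore; 0.003 to 0.0042 riding on the shank; below 0.0015 in the groove. A black button outside, its end 64 mm from the bore axis at 0, moves with it. Spring 3 N at 0, +0.6 N per mm. Riding over takes up to about 8 N of push; after the snap the rod stops hard.
- cap_mid (a point): Centre of the black rubber dust cap, 44 mm high, 30 g, z up. From below: stem 18 mm across, 10 mm long, standing loosely in the bore; flange 28 mm across, 4 mm thick, lying on the mouth (its top 8 mm below this point); grip knob 16 mm across, 30 mm high, from there to 22 mm above this point.
- cap: The dust cap again; origin at the centre of its stem's lower end.
- rod_mid (a point): Middle of the piston rod, half-way up its 150 mm, z up, about 0.2 kg. Steel shank 20 mm across; black grip sleeve 26 mm across over the top 50 mm (25 to 75 mm above this point) with two thin dark rings. Stands upright in one of the rack's two holes. Snapped home, this point is 4 to 25 mm above the mouth, depending on the catch's height.
- rod: The piston rod again; origin at the centre of its foot's end. The foot tapers to 12 mm across over the lowest 10 mm; a groove runs round the shank 30 to 38 mm above the foot's end, 12 mm across at its floor, steep on its lower side, with a square upper shoulder that stops on the catch's nose.
- brush_mid (a point): Middle of a cleaning brush to be left alone, 130 mm high: plain 20 mm steel shank without a groove, black pear-shaped handle up to 28 mm across. Stands in the rack's other hole.
- rack: White drying rack, a fixed block 80 x 150 x 30 mm (x, y, z); origin at the centre of its underside, on the work surface. Two holes 22 mm across, 25 mm deep, on its y axis 40 mm either side of the centre.
- tray: Empty open steel parts tray, fixed, 140 x 180 x 32 mm (x, y, z), walls and floor 4 mm thick; origin at the centre of its underside, on the work surface.
- cup: White ceramic cup, a bystander, 72 mm across, 75 mm high; origin at the centre of its underside.
Things that resemble listed ones, but are neither listed nor needed, are in the scene too. There is more than one size of the cap; the job needs the smaller. Leave any purple look-alike of the rod alone.

How it is judged (in metres and radians):
On the way, in this order (a step that is already met when the one before it is completed fails the run):
1. the dust cap is in the parts tray (x of cap_mid in the frame of tray between -0.07 and 0.07 m and y of cap_mid in the frame of tray between -0.09 and 0.09 m and z of cap_mid in the frame of tray below 0.045 m), for 0.2 s.
2. the rod is in the guide and the catch has snapped into its groove (z of rod_mid in the frame of mouth between -0.005 and 0.032 m and value of joint catch below 0.0015 m and horizontal distance between rod_mid and mouth below 0.004 m and angle between rod_mid's own z axis and vertical below 0.12 rad), for 0.2 s.
At the end, for the whole second after the job is handed in: Rod upright in the guide (4 mm, 0.12 rad), its middle 32 mm or less above the mouth, the catch back below 1.5 mm in its groove; cap in the tray (middle inside the outline, under 45 mm above its underside); brush upright in its rack hole; rod and cap at rest (all of step 1 and all of step 2 and linear speed of rod below 0.02 m/s and linear speed of cap below 0.03 m/s and angle between brush_mid's own z axis and vertical below 0.2 rad and horizontal distance between brush_mid and rack below 0.055 m); the robot touches nothing.
It fails at once if the rod is forced against the guide or its catch with more than 20 N (contact force between rod and unit above 20 N).
It fails at once if the brush is lifted or pulled out of the rack (angle between brush_mid's own z axis and vertical above 0.3 rad or distance of brush_mid from where it was at the start of the episode above 0.02 m).
It fails at once if the cup is pushed more than 30 mm or tipped (distance of cup from where it was at the start of the episode above 0.03 m or angle between cup's own z axis and vertical above 0.5 rad).
It also fails if it takes over 58 s, if anything falls off the work surface, if the arm or the gripper's body presses on something with over 40 N, if the wrist force passes 120 N, or if a joint passes its speed limit or range.

### The arm

A 6-joint arm with a two-finger parallel gripper is mounted at the origin on the work surface. World frame = base frame: x ahead of the robot, y to its left, z up, the work surface at z = 0. Lengths are in mm, angles in rad, forces in N, time in s.
With the tool pointing down it reaches from about 350 to 775 mm from the base axis. Payload 7.3 kg.
Tool frame: the origin (TCP) lies on the mounting face of the last link; the fingertips stand 178 mm ahead of it and the grasp point (between the pads) lies 159 mm ahead of it (bot.grip_point_offset is the distance from the TCP to the grasp point, in mm); x points along the fingers, y is the direction in which the jaws open and shut, and the axes are right-handed (so a half turn about x gives the same grasp; the last joint's range is limited). The gripper opens to 92 mm and grips with 3 to 60 N. Pads are 19 mm wide; open, the fingers measure 130 mm over their backs; the gripper's body (75 mm by 190 mm) begins 47 mm behind the grasp point.
Start: joints at [-1.322, 0.342, 1.524, -0, 1.275, -0.146], TCP at [201.947, -484.608, 404.741] pointing down, gripper open.
Joint ranges: [-2.53, 2.53], [-0.77, 2.02], [0.04, 2.7], [-1, 4.14], [0.28, 2.66], [-3.11, 3.11]. Speed limits (rad/s): [2.57, 2.57, 3.14, 3.14, 3.14, 3.14].

### API

Orientations are given as [roll, pitch, yaw] about the fixed x, y, z axes, in that order (R = Rz(yaw) Ry(pitch) Rx(roll)).
In Python, from plant import bot gives the robot as it stands.
- The arm moves only by the tool arm_command, never from a script. Its argument "moves" is a list of rows, each a list of 5 numbers: the shift along the tool's x, y, z in cm, then the turn about the tool's x in degrees, then the opening, from 0 (shut) to 1 (fully open). A call has 1 to 10 rows; each row is the pose to reach, as a shift and turn from the pose measured when the call began, along the tool's axes at that moment; what a row does not reach only later rows make up. A row lasts 1/10 s, in which the tool goes at most 50 mm and 8.59 degrees, less where a joint would pass 70% of its speed; a pose out of reach is approached as far as the arm can. A call with a gripper value outside its range is refused whole. The fingers move at their own pace and stop on an object; the grip force is fixed at half the most. Time passes only in rows, so rows that repeat a pose let the fingers close. It gives the time, the measured TCP pose, the force and the opening at its end, in the units of the state.
- bot.get_obs(): the state, without advancing time (a new reading comes with each control period).
- bot.capture(name): name is "scene" or "top" or "wrist"; returns a dict with "frame" (480x640x3 uint8, blue, green, red), "K" (3x3 intrinsics, pixels), "origin" and "orientation" of the camera in the world; the wrist camera has in their place "T_tool_cam" (4x4, takes a point from camera to tool coordinates, whose origin is the TCP and whose axes are the tool frame's). Camera axes: x right, y down, z forward; pixel columns grow to the right and rows downward; lengths in mm; the calibration is good to about 2 mm. The wrist camera is an equidistant fisheye: a pixel r from the principal point sees the ray r / f radians off the axis. A picture is of the moment at which its call begins: read the wrist's pose just before it. There is no depth.
- bot.close_job(): hands the job in, once; it reports no verdict.
The state is a dict: "time": time; "joint_positions": joint angles; "dq": joint speeds; "tau": joint torques, N m; "tool_pos": TCP position; "tcp_rot": TCP orientation; "contact_force": force on the tool from outside, world axes, zero at the start; "moment": the same for the moment, N m; "grip_width": finger opening in mm.
Only numpy, scipy, OpenCV 4.12 (cv2) and the standard library are available. Lean on these libraries where they do the work, as an engineer would, in place of code of your own. Each camera call takes 0.05 s, during which the arm holds its last target.

## Working session

There is one attempt and no reset: what is moved stays moved. The work goes in short steps, Python scripts to look and compute and a tool call to move; the robot and the scene stay as the last step left them, time stands still between calls to the robot, and variables do not carry over. Pictures are saved under pics/ and viewed, and the job is handed in when it is done.

Besides the shell and the picture viewer there is one more tool, called after "Call:" in YAML: its name, and indented under it one key for each argument. arm_command: Moves the arm, as the interface text tells. Its arguments: {"type":"object","properties":{"moves":{"type":"array"}},"required":["moves"]}

```bash
mkdir -p pics; ls
cat > h.py <<'E'
import numpy as np,cv2
from plant import bot
from scipy.spatial.transform import Rotation as R
def snap(n,fn):
    o=bot.get_obs(); d=bot.capture(n); cv2.imwrite('pics/'+fn,d['frame']); 
    import pickle; pickle.dump((o,d),open('pics/'+fn[:-4]+'.pkl','wb')); return o,d
def load(fn):
    import pickle; return pickle.load(open('pics/'+fn+'.pkl','rb'))
E
python3 - <<'E'
from h import *
for n in('scene','top'):
    o,d=snap(n,n+'0.png'); print(n,{k:(np.round(v,4).tolist() if not np.isscalar(v) else v) for k,v in d.items() if k!='frame'})
print({k:np.round(v,3) for k,v in bot.get_obs().items()})
E
```

```text
pics
scene {'K': [[454.6233, 0.0, 317.4454], [0.0, 454.6233, 242.0068], [0.0, 0.0, 1.0]], 'origin': [1056.1636, -351.7039, 641.1564], 'orientation': [-2.3366, 0.0123, 0.8649]}
top {'K': [[472.2658, 0.0, 324.7581], [0.0, 472.2658, 241.1871], [0.0, 0.0, 1.0]], 'origin': [512.0954, 36.9324, 960.4238], 'orientation': [-3.0279, 0.0073, -1.5989]}
{'time': np.float64(0.1), 'joint_positions': array([-1.322,  0.343,  1.525,  0.   ,  1.275, -0.146]), 'dq': array([ 0.   , -0.002, -0.003, -0.   ,  0.002, -0.   ]), 'tau': array([ 2.0000e-03, -4.3200e+01, -2.4469e+01,  7.2000e-02,  5.3000e-02,
       -0.0000e+00]), 'tool_pos': array([ 201.916, -484.496,  404.134]), 'tcp_rot': array([-1.729,  1.569,  1.808]), 'contact_force': array([ 0.809, -0.215,  0.01 ]), 'moment': array([ 0.017, -0.015, -0.032]), 'grip_width': np.float64(91.629)}
```

View pics/scene0.png

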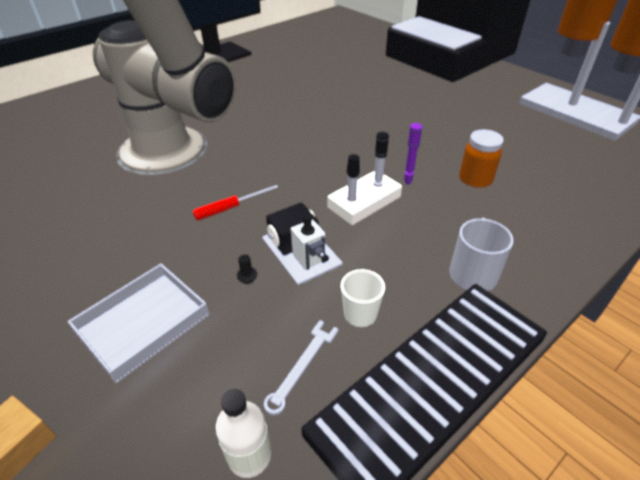

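View pics/top0.png

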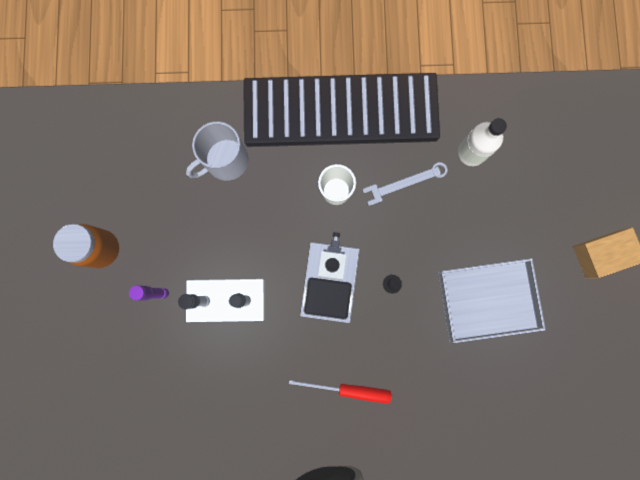

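Run:
```python
from h import *
o,s=load('scene0'); o,t=load('top0')
a=cv2.resize(s['frame'][110:300,220:430],(800,724),interpolation=cv2.INTER_CUBIC)[:600]
cv2.imwrite('pics/c1.png',cv2.resize(s['frame'][115:290,225:440],(798,650),interpolation=cv2.INTER_CUBIC)[:600])
cv2.imwrite('pics/c2.png',cv2.resize(t['frame'][220:350,120:410],(800,359),interpolation=cv2.INTER_CUBIC))
```

```text
(no output)
```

View pics/c1.png

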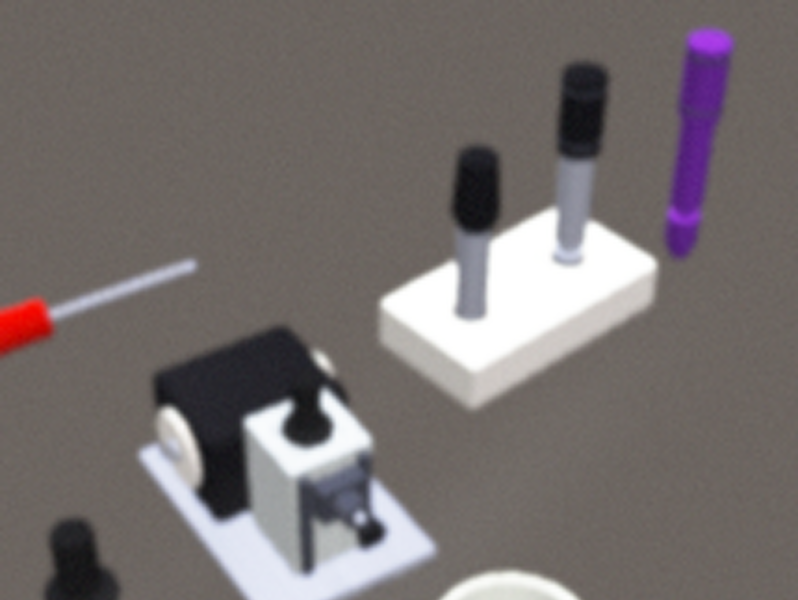

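View pics/c2.png

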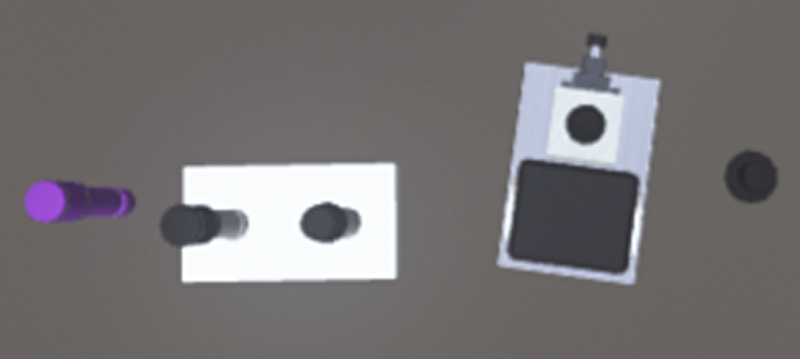

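Candidates for the cap are the one on the block (scene 309,230; top 332,265) and a loose one on the table (scene 246,270; top 392,284), which has a larger flange. I choose the one in the bore.

Candidates for the rod:
- scene (381,158), top (188,301): straight sleeve with rings, groove showing just above the rack. I choose this one.
- scene (353,178): pear-shaped handle, so this is the brush.
- scene (412,150): the purple look-alike.

The close crop confirms the ringed sleeve and the groove.

```bash
cat >> h.py <<'E'
def ray(d,uv):
    K=d['K'];Rm=R.from_euler('xyz',d['orientation']).as_matrix()
    v=Rm@(np.linalg.inv(K)@np.array([uv[0],uv[1],1.])); return np.array(d['origin'],float),v/np.linalg.norm(v)
def onz(d,uv,z):
    o,v=ray(d,uv); return o+v*(z-o[2])/v[2]
def proj(d,p):
    Rm=R.from_euler('xyz',d['orientation']).as_matrix(); q=d['K']@(Rm.T@(np.array(p,float)-d['origin'])); return q[:2]/q[2]
E
python3 - <<'E'
from h import *
_,s=load('scene0'); _,t=load('top0')
g=cv2.cvtColor(t['frame'],cv2.COLOR_BGR2GRAY); hsv=cv2.cvtColor(t['frame'],cv2.COLOR_BGR2HSV)
def comps(m,x0,y0,x1,y1,mn=20):
    sub=m[y0:y1,x0:x1].astype(np.uint8); n,l,st,c=cv2.connectedComponentsWithStats(sub)
    for i in range(1,n):
        if st[i,4]>mn:
            cs,_=cv2.findContours((l==i).astype(np.uint8),cv2.RETR_EXTERNAL,cv2.CHAIN_APPROX_NONE)
            print(st[i]+[x0,y0,0,0,0],c[i]+[x0,y0],'rect',cv2.minAreaRect(cs[0]+np.array([x0,y0])),'circ',cv2.minEnclosingCircle(cs[0]+np.array([x0,y0])))
print('rack');comps(g>225,170,270,280,330)
print('block');comps(g>225,310,245,355,285)
print('cap dark');comps(g<70,318,250,347,278)
print('loose');comps(g<70,370,265,415,305)
print('rackdark');comps(g<70,170,285,260,315)
print('tray');comps(g>140,430,250,560,350,200)
print('cup');comps(g>170,315,160,360,210)
E
```

```text
rack
[ 186  280   77   42 2574] [225.83954934 300.27156177] rect ((224.0, 300.5), (41.0, 76.0), 90.0) circ ((224.0, 300.5), 43.177059173583984)
block
[319 252  27  26 349] [331.73065903 264.91690544] rect ((331.71539306640625, 264.7769470214844), (24.1867733001709, 23.442564010620117), 7.125016689300537) circ ((332.0, 265.0), 16.40131950378418)
cap dark
[326 259  13  12 125] [331.952 264.576] rect ((332.0, 264.5), (11.0, 12.0), 90.0) circ ((332.0, 264.5714416503906), 6.202473163604736)
loose
[383 275  19  18 270] [391.9037037  283.57407407] rect ((392.0, 283.5), (17.0, 18.0), 90.0) circ ((392.0, 283.5454406738281), 9.353135108947754)
rackdark
[238 294   7  13  42] [241.69047619 299.35714286] rect ((241.34017944335938, 299.7418518066406), (12.041254043579102, 5.79428768157959), 84.80557250976562) circ ((238.7608642578125, 299.978271484375), 6.026595592498779)
[179 295  20  13 136] [188.31617647 300.27205882] rect ((188.5, 301.0), (12.0, 19.0), 90.0) circ ((188.5, 301.0), 9.708344459533691)
tray
[ 442  258  103   85 6278] [490.42513539 299.94918764] rect ((493.10003662109375, 300.20001220703125), (73.3976821899414, 94.0451889038086), 81.8698959350586) circ ((493.0, 300.5), 58.917415618896484)
cup
[ 318  164   38   41 1088] [336.33180147 183.17922794] rect ((336.5000305175781, 182.5), (36.769554138183594, 36.769554138183594), 45.0) circ ((336.5, 184.0), 20.155742645263672)
```

Run:
```python
from h import *
_,s=load('scene0'); _,t=load('top0')
np.set_printoptions(precision=1,suppress=True)
for n,uv,z in[('block',(331.8,264.8),80),('flange',(332,264.6),84),('rackc',(224.3,300.7),30),('rodtop',(185.5,301),155),('brushtop',(237.5,300.3),135),('tray',(493,300),16),('cup',(337,184),75),('loose',(392,283.5),4),('button',(335,235),50),('purple',(137,293),145)]:
    p=onz(t,uv,z); print(n,p,'in scene',proj(s,p))
for uv in [(186,280),(263,280),(263,322),(186,322)]: print('rackcorner',onz(t,uv,30))
# scene: rod top center ~ (225+584*.2694,115+70*.2694)
for n,uv,z in[('rodtop',(225+585*.2694,115+71*.2694),155),('brushtop',(225+479*.2694,115+154*.2694),135),('rodbase',(225+568*.2694,115+262*.2694),30),('brbase',(225+470*.2694,115+317*.2694),30),('knobtop',(225+307*.2694,115+388*.2694),114),('blocktop',(309,238),80)]:
    print('S',n,onz(s,uv,z))
```

```text
block [568.   28.7  80. ] in scene [306.4 229.1]
flange [568.2  28.3  84. ] in scene [306.2 227.5]
rackc [506.9 240.6  30. ] in scene [363.8 189.1]
rodtop [509.  279.2 155. ] in scene [381.5 133.1]
brushtop [507.5 194.7 135. ] in scene [350.6 156.4]
tray [ 493.3 -288.8   16. ] in scene [135.7 317.3]
cup [722.7  14.1  75. ] in scene [359.5 283. ]
loose [531.7 -92.2   4. ] in scene [245.5 277.9]
button [627.7  20.4  50. ] in scene [324.4 260.2]
purple [524.9 365.9 145. ] in scene [414.8 126.1]
rackcorner [549.5 316.   30. ]
rackcorner [545.2 164.3  30. ]
rackcorner [463.7 165.4  30. ]
rackcorner [467.8 315.5  30. ]
S rodtop [513.2 278.  155. ]
S brushtop [512.3 199.6 135. ]
S rodbase [518.5 273.5  30. ]
S brbase [517.9 193.3  30. ]
S knobtop [579.8  23.2 114. ]
S blocktop [589.6  17.   80. ]
```

```bash
cat >> h.py <<'E'
def T():
    o=bot.get_obs(); return o,R.from_euler('xyz',o['tcp_rot']).as_matrix(),np.array(o['tool_pos'])
def goto(g,jaw=None):
    "g: grasp point world mm; jaw: world angle deg of jaw axis"
    o,M,p=T(); cur=p+M[:,0]*159
    d=M.T@(np.array(g,float)-cur)/10
    print('t',round(float(o['time']),2),'grasp',cur.round(1),'x',M[:,0].round(3),'jaw',round(np.degrees(np.arctan2(M[1,1],M[0,1])),1),'w',round(float(o['grip_width']),1),'F',np.round(o['contact_force'],1))
    s='shift cm '+str(d.round(2))
    if jaw is not None:
        # tool x is down: positive turn about x lowers the world angle
        a=np.degrees(np.arctan2(M[1,1],M[0,1])); e=(jaw-a+90)%180-90; s+=' turn %.1f'%(-e)
    print(s)
def wray(o,d,uv):
    K=d['K'];x=(uv[0]-K[0,2])/K[0,0];y=(uv[1]-K[1,2])/K[1,1];r=np.hypot(x,y)
    c=np.array([np.sin(r)*x/max(r,1e-9),np.sin(r)*y/max(r,1e-9),np.cos(r)])
    M=R.from_euler('xyz',o['tcp_rot']).as_matrix();C=np.array(d['T_tool_cam']);
    return np.array(o['tool_pos'])+M@C[:3,3],M@C[:3,:3]@c
def wonz(o,d,uv,z):
    a,v=wray(o,d,uv); return a+v*(z-a[2])/v[2]
def wproj(o,d,p):
    M=R.from_euler('xyz',o['tcp_rot']).as_matrix();C=np.array(d['T_tool_cam'])
    q=np.linalg.inv(C)@np.r_[M.T@(np.array(p,float)-o['tool_pos']),1]; q=q[:3]
    th=np.arctan2(np.hypot(*q[:2]),q[2]); K=d['K']; u=q[:2]/np.hypot(*q[:2])*th
    return np.array([K[0,0]*u[0]+K[0,2],K[1,1]*u[1]+K[1,2]])
E
python3 - <<'E'
from h import *
goto([568,28.5,200],-7+90)
goto([568,28.5,200],-7)
print(T()[1].round(3),bot.get_obs()['joint_positions'])
E
```

```text
t 0.1 grasp [ 201.9 -484.3  245.1] x [-0.     0.001 -1.   ] jaw -67.4 w 91.6 F [ 0.8 -0.2  0. ]
shift cm [  4.57 -33.25 -53.52] turn 29.6
t 0.1 grasp [ 201.9 -484.3  245.1] x [-0.     0.001 -1.   ] jaw -67.4 w 91.6 F [ 0.8 -0.2  0. ]
shift cm [  4.57 -33.25 -53.52] turn -60.4
[[-0.     0.385 -0.923]
 [ 0.001 -0.923 -0.385]
 [-1.    -0.001 -0.   ]] [-1.32200895e+00  3.42637619e-01  1.52488661e+00  1.64314635e-05
  1.27540665e+00 -1.45973263e-01]
```

Call:
arm_command:
  moves:
    - [0,-26.6,-42.8,-60.4,1]
    - [0,-26.6,-42.8,-60.4,1]
    - [0,-26.6,-42.8,-60.4,1]
    - [0,-26.6,-42.8,-60.4,1]
    - [0,-26.6,-42.8,-60.4,1]
    - [0,-26.6,-42.8,-60.4,1]
    - [0,-26.6,-42.8,-60.4,1]
    - [0,-26.6,-42.8,-60.4,1]
    - [0,-26.6,-42.8,-60.4,1]
    - [0,-26.6,-42.8,-60.4,1]

```text
time: 1.1
tool_pos: [493.1, -75.6, 404.4]
tcp_rot: [-2.557, 1.569, 2.034]
contact_force: [0.7, -1.4, 0.9]
grip_width: 91.7
```

Run:
```python
from h import *
goto([568,28.5,220],-7)
```

```text
t 1.1 grasp [493.  -75.4 245.4] x [-0.001  0.001 -1.   ] jaw -7.0 w 91.7 F [ 0.7 -1.4  0.9]
shift cm [  2.55   6.18 -11.22] turn 0.0
```

Call:
arm_command:
  moves:
    - [2.5,6.2,-11.2,0,1]
    - [2.5,6.2,-11.2,0,1]
    - [2.5,6.2,-11.2,0,1]
    - [2.5,6.2,-11.2,0,1]
    - [2.5,6.2,-11.2,0,1]

```text
time: 1.6
tool_pos: [568.2, 28.5, 378.7]
tcp_rot: [-1.826, 1.568, 2.766]
contact_force: [-1.0, 0.0, 0.5]
grip_width: 91.9
```

Run:
```python
from h import *
goto([568,28.5,107],-7)
o,d=snap('wrist','w1.png'); print(d['K'],d['T_tool_cam'])
for z in (80,84,114): print(wproj(o,d,[568,28.5,z]))
print(wproj(o,d,[509,279,155]))
```

```text
t 1.6 grasp [567.8  28.6 219.7] x [-0.003  0.001 -1.   ] jaw -6.9 w 91.9 F [-1.   0.   0.5]
shift cm [11.27  0.06  0.02] turn 0.1
[[371.64829954   0.         315.72113864]
 [  0.         371.64829954 237.64743695]
 [  0.           0.           1.        ]] [[ 5.08702940e-04 -2.98527372e-01  9.54400937e-01  1.86718857e+01]
 [ 9.99999839e-01  3.91840740e-04 -4.10443511e-04  1.04196345e+00]
 [-2.51444547e-04  9.54400992e-01  2.98527524e-01 -8.16521242e+01]
 [ 0.00000000e+00  0.00000000e+00  0.00000000e+00  1.00000000e+00]]
[315.3542674  230.68288198]
[315.33307085 232.12832328]
[315.15434661 244.32879077]
[ 172.71402076 -105.86660588]
```

View pics/w1.png

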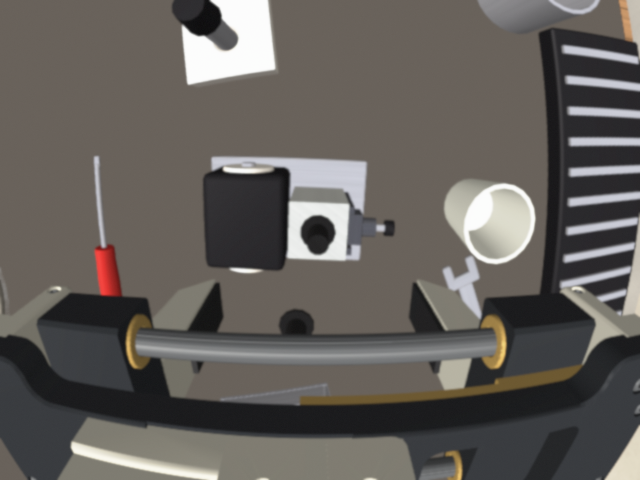

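The wrist picture shows the cap on the block: knob top near (318,242) and flange near (318,230). I expected (315,244) and (315,232).

Run:
```python
from h import *
o,d=load('w1'); f=d['frame']
c=cv2.resize(f[175:275,270:400],(780,600),interpolation=cv2.INTER_CUBIC); cv2.imwrite('pics/c3.png',c)
print(wonz(o,d,(318,244),114),wonz(o,d,(318,231),84))
```

```text
[569.99948511  28.50464607 114.        ] [570.15852237  29.15935607  84.        ]
```

View pics/c3.png

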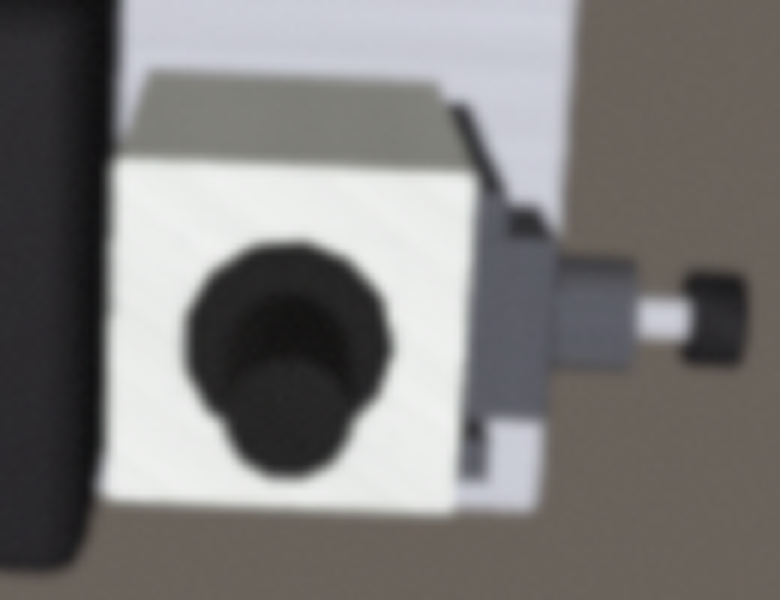

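Call:
arm_command:
  moves:
    - [4,0.2,0,0,1]
    - [8,0.2,0,0,1]
    - [10,0.2,0,0,1]
    - [11.2,0.2,0,0,1]
    - [11.2,0.2,0,0,1]
    - [11.2,0.2,0,0,1]
    - [11.2,0.2,0,0,1]

```text
time: 2.35
tool_pos: [570.1, 27.2, 268.8]
tcp_rot: [2.195, 1.569, 0.502]
contact_force: [-0.6, 0.4, 1.0]
grip_width: 91.3
```

Run:
```python
from h import *
goto([569.5,28.5,107],-7)
snap('scene','s1.png');o,d=snap('wrist','w2.png')
o,d=load('w1'); print(wonz(o,d,(317.5,230.9),80))
```

```text
t 2.35 grasp [570.3  27.3 109.8] x [ 0.001  0.001 -1.   ] jaw -7.0 w 91.3 F [-0.6  0.4  1. ]
shift cm [ 0.28 -0.1  -0.1 ] turn 0.0
[569.65136299  28.1239459   80.        ]
```

View pics/w2.png

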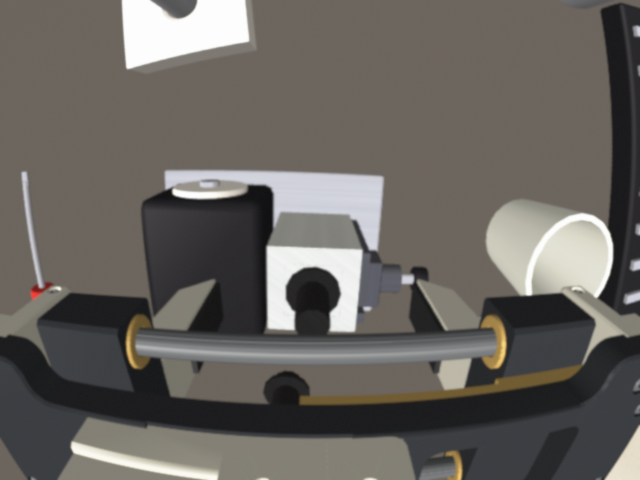

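Knob is centred between the fingers (313,320 in the picture), flange at (313,290). I'll make a small correction and close.

Call:
arm_command:
  moves:
    - [0.2,-0.1,-0.1,0,1]
    - [0.2,-0.1,-0.1,0,0.5]
    - [0.2,-0.1,-0.1,0,0.1]
    - [0.2,-0.1,-0.1,0,0.1]
    - [0.2,-0.1,-0.1,0,0.1]
    - [0.2,-0.1,-0.1,0,0.1]
    - [0.2,-0.1,-0.1,0,0.1]
    - [0.2,-0.1,-0.1,0,0.1]

```text
time: 3.25
tool_pos: [569.1, 28.6, 266.5]
tcp_rot: [2.648, 1.57, 0.955]
contact_force: [0.1, 0.3, 0.6]
grip_width: 40.4
```

Run:
```python
from h import *
goto([569.5,28.5,150],-7)
```

```text
t 3.25 grasp [569.2  28.7 107.5] x [ 0.     0.001 -1.   ] jaw -7.0 w 40.4 F [0.1 0.3 0.6]
shift cm [-4.25  0.04  0.01] turn 0.0
```

Call:
arm_command:
  moves:
    - [0,0,0,0,0]
    - [0,0,0,0,0]
    - [0,0,0,0,0]
    - [0,0,0,0,0]
    - [0,0,0,0,0]
    - [0,0,0,0,0]
    - [0,0,0,0,0]

```text
time: 3.95
tool_pos: [569.1, 28.6, 266.5]
tcp_rot: [2.589, 1.57, 0.897]
contact_force: [-0.6, -0.8, 0.6]
grip_width: 15.1
```

Call:
arm_command:
  moves:
    - [-1.5,0,0,0,0]
    - [-4,0,0,0,0]
    - [-6,0,0,0,0]
    - [-6,0,0,0,0]
    - [-6,0,0,0,0]

```text
time: 4.45
tool_pos: [568.9, 28.5, 326.2]
tcp_rot: [2.487, 1.57, 0.795]
contact_force: [-0.3, -1.0, 0.3]
grip_width: 15.5
```

Run:
```python
from h import *
goto([493,-289,165],-7)
o,d=snap('wrist','w3.png')
```

```text
t 4.45 grasp [569.   28.7 167.2] x [ 0.001  0.001 -1.   ] jaw -7.0 w 15.5 F [-0.3 -1.   0.3]
shift cm [ 0.19 -3.69 32.45] turn 0.0
```

View pics/w3.png

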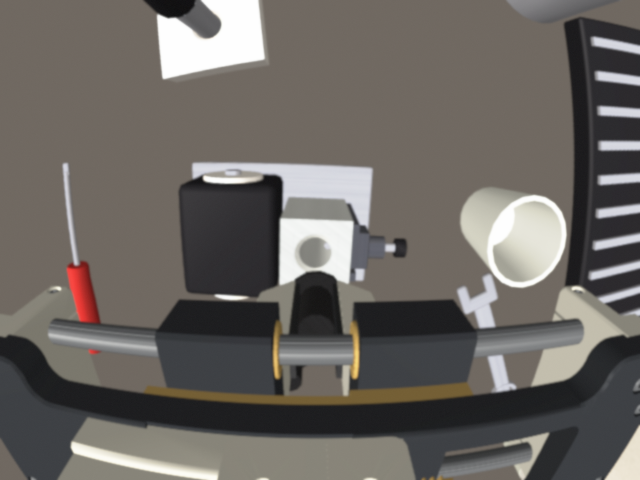

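The cap is held between the fingers and the open bore shows at (315,253). I'll measure the bore, then carry the cap to the tray.

Run:
```python
from h import *
o,d=load('w3'); f=d['frame']
cv2.imwrite('pics/c4.png',cv2.resize(f[190:290,250:420],(800,470),interpolation=cv2.INTER_CUBIC))
print(wonz(o,d,(315,253),80))
```

```text
[569.55158937  28.68488811  80.        ]
```

View pics/c4.png

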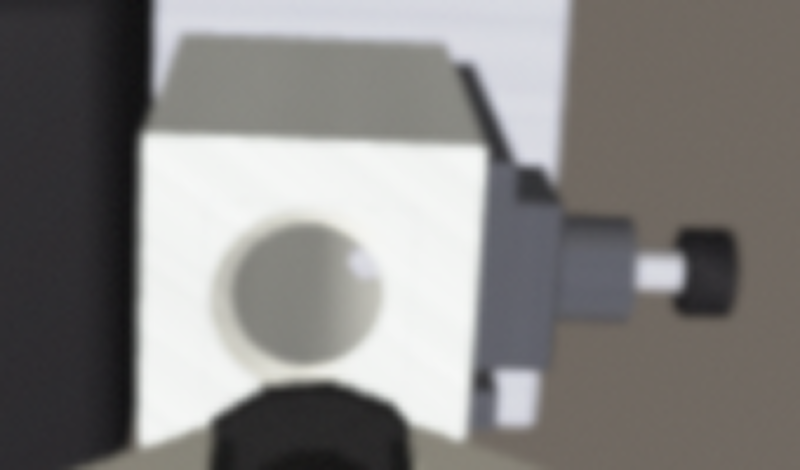

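Call:
arm_command:
  moves:
    - [0,-3.7,32.4,0,0]
    - [0,-3.7,32.4,0,0]
    - [0,-3.7,32.4,0,0]
    - [0,-3.7,32.4,0,0]
    - [0,-3.7,32.4,0,0]
    - [0,-3.7,32.4,0,0]
    - [0,-3.7,32.4,0,0]
    - [0,-3.7,32.4,0,0]
    - [0,-3.7,32.4,0,0]

```text
time: 5.4
tool_pos: [492.3, -288.7, 323.9]
tcp_rot: [-2.209, 1.567, 2.38]
contact_force: [-0.3, 0.1, -0.5]
grip_width: 15.4
```

Run:
```python
from h import *
goto([493,-289,46],-7)
o,d=snap('wrist','w4.png')
```

```text
t 5.4 grasp [ 491.8 -288.3  164.9] x [-0.003  0.003 -1.   ] jaw -7.1 w 15.4 F [-0.3  0.1 -0.5]
shift cm [11.89  0.17  0.08] turn -0.1
```

View pics/w4.png

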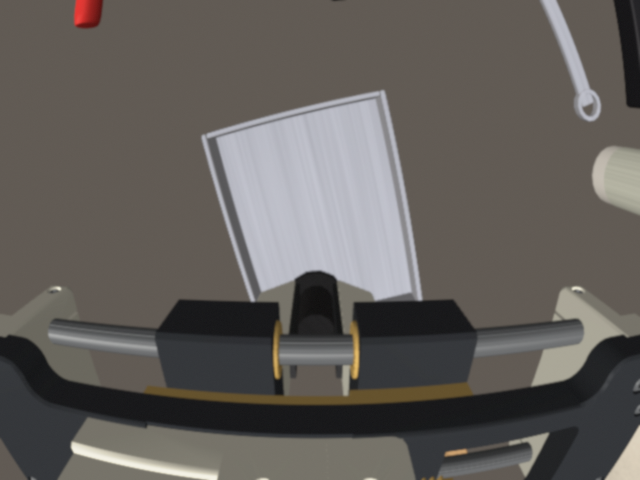

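Run:
```python
from h import *
o,d=load('w4')
for uv in[(205,137),(382,93),(420,300)]: print(wonz(o,d,uv,32))
```

```text
[ 419.21472581 -203.38340698   32.        ]
[ 553.17840894 -188.3892991    32.        ]
[ 572.41078315 -357.11095857   32.        ]
```

Call:
arm_command:
  moves:
    - [5,0.2,0.1,0,0]
    - [9,0.2,0.1,0,0]
    - [11,0.2,0.1,0,0]
    - [12,0.2,0.1,0,0]
    - [12,0.2,0.1,0,0]
    - [12,0.2,0.1,0,0]

```text
time: 6.05
tool_pos: [494.8, -288.5, 205.2]
tcp_rot: [-2.358, 1.569, 2.234]
contact_force: [-0.3, 0.4, 0.0]
grip_width: 15.1
```

Run:
```python
from h import *
goto([493,-289,43],-7)
```

```text
t 6.05 grasp [ 494.6 -288.2   46.2] x [-0.001  0.002 -1.   ] jaw -6.9 w 15.1 F [-0.3  0.4  0. ]
shift cm [ 0.32 -0.15  0.1 ] turn 0.1
```

Call:
arm_command:
  moves:
    - [0.3,0,0,0,0]
    - [0.3,0,0,0,0]
    - [0.3,0,0,0,0.5]
    - [0.3,0,0,0,0.5]
    - [0.3,0,0,0,0.5]
    - [0.3,0,0,0,0.5]
    - [0.3,0,0,0,0.5]
    - [0.3,0,0,0,0.5]
    - [0.3,0,0,0,0.5]
    - [0.3,0,0,0,0.5]

```text
time: 7.05
tool_pos: [494.8, -288.5, 202.2]
tcp_rot: [-2.368, 1.569, 2.223]
contact_force: [0.2, -0.7, -0.5]
grip_width: 45.7
```

Call:
arm_command:
  moves:
    - [-4,0,0,0,0.5]
    - [-9,0,0,0,0.5]
    - [-14,0,0,0,0.6]
    - [-18,0,0,0,0.8]
    - [-18,0,0,0,1]
    - [-18,0,0,0,1]

```text
time: 7.65
tool_pos: [495.0, -288.7, 382.9]
tcp_rot: [2.852, 1.57, 1.16]
contact_force: [-0.2, 0.4, -1.4]
grip_width: 73.4
```

Run:
```python
from h import *
goto([509,279,230],-3)
snap('top','t1.png'); o,d=snap('wrist','w5.png')
```

```text
t 7.65 grasp [ 495.  -288.6  223.9] x [ 0.  0. -1.] jaw -6.9 w 73.4 F [-0.2  0.4 -1.4]
shift cm [ -0.58  -5.44 -56.52] turn -3.9
```

View pics/w5.png

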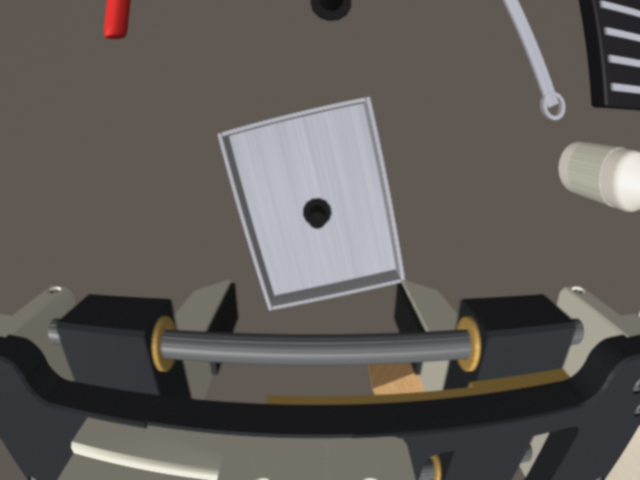

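The cap stands in the middle of the tray at (317,212). Next, the rod.

Call:
arm_command:
  moves:
    - [0,-4.8,-49.5,-3.9,1]
    - [0,-4.8,-49.5,-3.9,1]
    - [0,-4.8,-49.5,-3.9,1]
    - [0,-4.8,-49.5,-3.9,1]
    - [0,-4.8,-49.5,-3.9,1]
    - [0,-4.8,-49.5,-3.9,1]
    - [0,-4.8,-49.5,-3.9,1]
    - [0,-4.8,-49.5,-3.9,1]
    - [0,-4.8,-49.5,-3.9,1]
    - [0,-4.8,-49.5,-3.9,1]

```text
time: 8.75
tool_pos: [506.2, 210.8, 380.5]
tcp_rot: [-1.873, 1.564, 2.787]
contact_force: [1.3, -0.7, -0.0]
grip_width: 91.7
```

Run:
```python
from h import *
goto([509,279,230],-3)
o,d=snap('wrist','w6.png')
print(wproj(o,d,[509,279,155]),wproj(o,d,[509,279,30]))
```

```text
t 8.75 grasp [505.1 211.2 221.5] x [-0.007  0.002 -1.   ] jaw -3.0 w 91.7 F [ 1.3 -0.7 -0. ]
shift cm [-0.84  0.03 -6.8 ] turn 0.0
[315.43533999 149.72123689] [316.57784416 140.72378313]
```

View pics/w6.png

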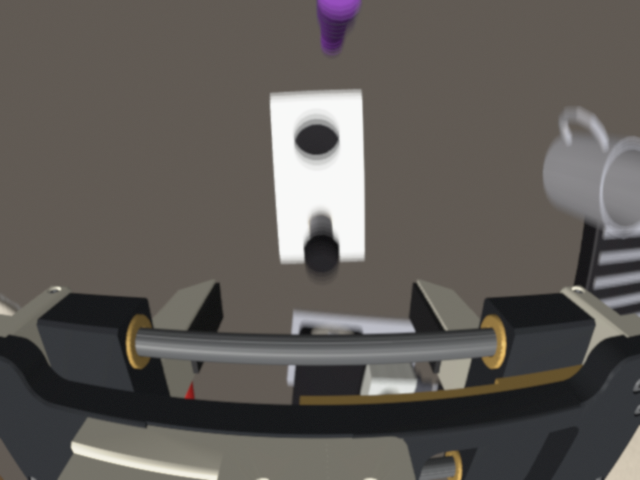

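The rod's sleeve top is at (316,142) and the brush is at (321,250).

Call:
arm_command:
  moves:
    - [-0.8,0,-6.8,0,1]
    - [-0.8,0,-6.8,0,1]
    - [-0.8,0,-6.8,0,1]
    - [-0.8,0,-6.8,0,1]
    - [-0.8,0,-6.8,0,1]

```text
time: 9.3
tool_pos: [509.0, 283.2, 387.9]
tcp_rot: [-2.102, 1.561, 2.561]
contact_force: [0.4, -0.1, -0.4]
grip_width: 91.8
```

Run:
```python
from h import *
goto([509,279,130],-3)
o,d=snap('wrist','w7.png')
print(wproj(o,d,[509,279,155]),wproj(o,d,[509,279,30]))
```

```text
t 9.3 grasp [507.7 284.1 228.9] x [-0.008  0.006 -1.   ] jaw -2.8 w 91.8 F [ 0.4 -0.1 -0.4]
shift cm [9.88 0.24 0.55] turn 0.2
[317.68130883 268.38194157] [318.22799018 218.95786139]
```

View pics/w7.png

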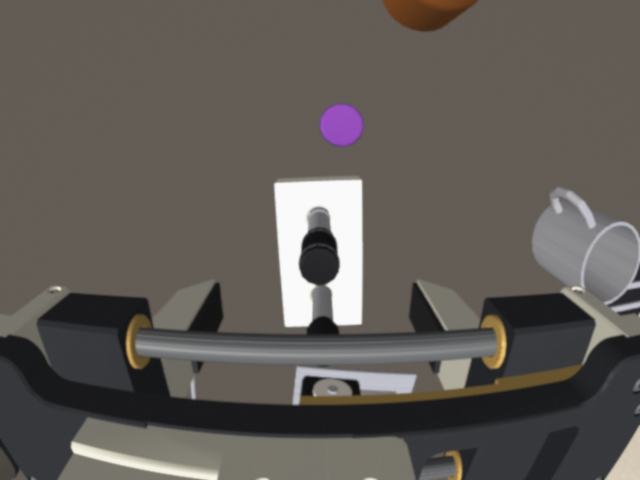

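Run:
```python
from h import *
o,d=load('w7'); 
cv2.imwrite('pics/c5.png',cv2.resize(d['frame'][170:330,250:390],(525,600),interpolation=cv2.INTER_CUBIC))
print(wonz(o,d,(319.5,263.5),155),wonz(o,d,(319,215),32))
goto([510,280.5,132],-3)
```

```text
[510.27772002 282.19796656 155.        ] [509.9309591  283.28199812  32.        ]
t 9.35 grasp [507.9 284.  229.2] x [-0.008  0.006 -1.   ] jaw -2.9 w 91.6 F [-0.2 -0.6  0.9]
shift cm [9.72 0.3  0.39] turn 0.1
```

View pics/c5.png

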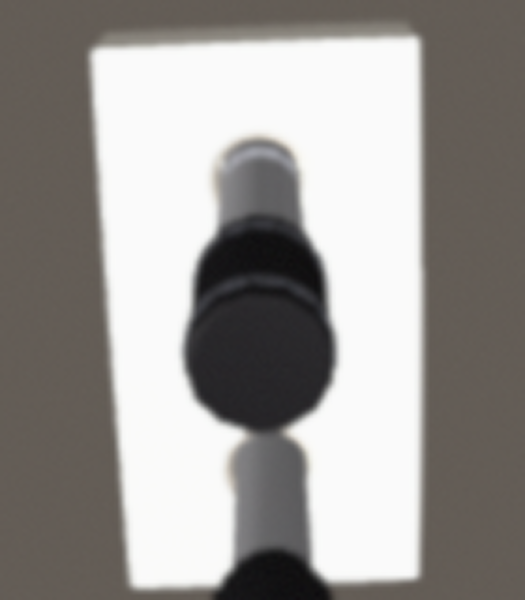

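Call:
arm_command:
  moves:
    - [4,0.2,0.2,0,1]
    - [7,0.2,0.3,0,1]
    - [9,0.2,0.3,0,1]
    - [9.7,0.2,0.3,0,1]
    - [9.7,0.2,0.3,0,1]
    - [9.7,0.2,0.3,0,1]
    - [9.7,0.2,0.3,0,1]

```text
time: 10.05
tool_pos: [510.6, 280.5, 292.6]
tcp_rot: [-2.42, 1.562, 2.242]
contact_force: [-0.0, 0.2, -0.7]
grip_width: 92.1
```

Run:
```python
from h import *
goto([510.2,281.5,132],-3)
o,d=snap('scene','s2.png'); o,d=snap('wrist','w8.png')
```

```text
t 10.05 grasp [509.8 281.6 133.6] x [-0.005  0.007 -1.   ] jaw -2.9 w 92.1 F [-0.   0.2 -0.7]
shift cm [0.16 0.05 0.01] turn 0.1
```

View pics/s2.png

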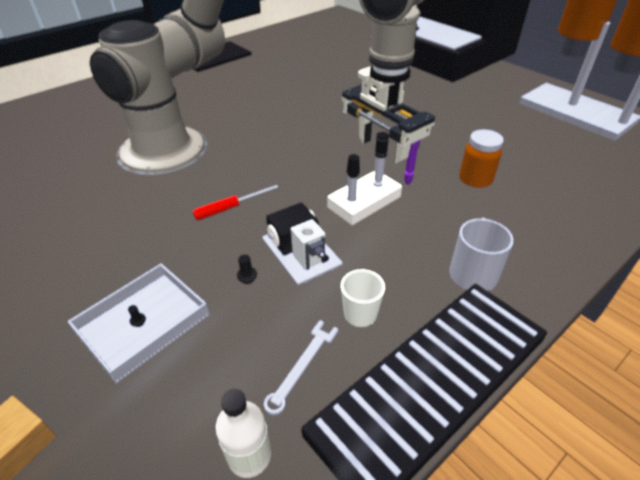

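View pics/w8.png

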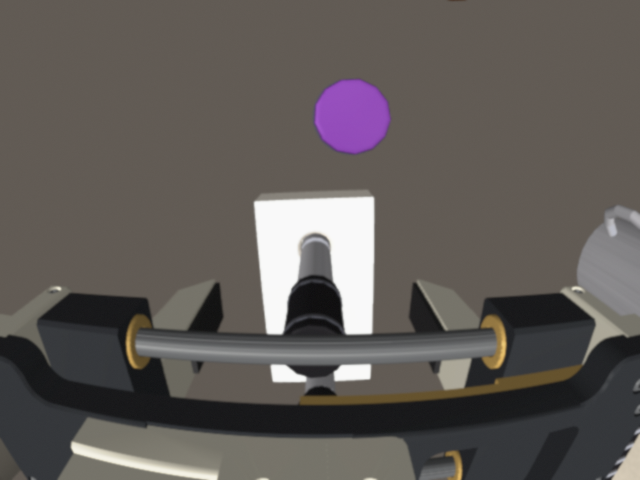

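The rod stands centred between the fingers (rod top 314,350; groove 315,240), and the cap is in the tray. Closing on the sleeve.

Call:
arm_command:
  moves:
    - [0.1,0,0,0,0.6]
    - [0.1,0,0,0,0.4]
    - [0.1,0,0,0,0.3]
    - [0.1,0,0,0,0.2]
    - [0.1,0,0,0,0.1]
    - [0.1,0,0,0,0]
    - [0.1,0,0,0,0]
    - [0.1,0,0,0,0]
    - [0.1,0,0,0,0]
    - [0.1,0,0,0,0]

```text
time: 11.15
tool_pos: [510.5, 280.6, 291.3]
tcp_rot: [-2.371, 1.562, 2.292]
contact_force: [0.2, -0.6, -0.3]
grip_width: 25.2
```

Call:
arm_command:
  moves:
    - [0.1,0,0,0,0]
    - [0.1,0,0,0,0]
    - [0.1,0,0,0,0]
    - [0.1,0,0,0,0]

```text
time: 11.55
tool_pos: [510.5, 280.6, 291.2]
tcp_rot: [-2.483, 1.562, 2.18]
contact_force: [-0.9, -0.2, 5.1]
grip_width: 25.4
```

Run:
```python
from h import *
goto([510.2,281.5,132],-3)
print(bot.get_obs()['contact_force'])
```

```text
t 11.55 grasp [509.7 281.8 132.2] x [-0.005  0.007 -1.   ] jaw -2.9 w 25.4 F [-0.9 -0.2  5.1]
shift cm [0.02 0.05 0.02] turn 0.1
[-0.86031791 -0.1638844   5.05618432]
```

Call:
arm_command:
  moves:
    - [-1,0,0,0,0]
    - [-3,0,0,0,0]
    - [-6,0,0,0,0]
    - [-10,0,0,0,0]
    - [-14,0,0,0,0]
    - [-16,0,0,0,0]
    - [-16,0,0,0,0]
    - [-16,0,0,0,0]

```text
time: 12.35
tool_pos: [511.0, 279.4, 450.5]
tcp_rot: [-2.377, 1.562, 2.286]
contact_force: [0.3, 0.4, -1.7]
grip_width: 25.4
```

Run:
```python
from h import *
goto([569.7,28.7,290],-3)
o,d=snap('wrist','w9.png')
_,d=snap('scene','s3.png')
```

```text
t 12.35 grasp [510.1 280.5 291.5] x [-0.006  0.007 -1.   ] jaw -2.9 w 25.4 F [ 0.3  0.4 -1.7]
shift cm [-0.05  7.21 24.85] turn 0.1
```

View pics/w9.png

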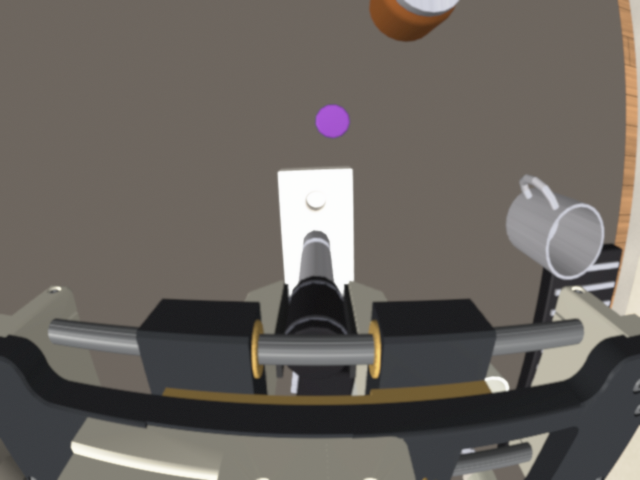

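View pics/s3.png

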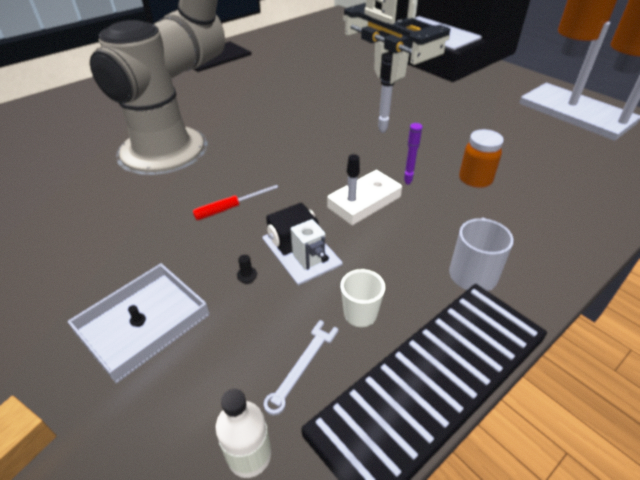

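The rod hangs straight in the grip, and the brush still stands in the rack (scene 353,178). Moving over the block.

Call:
arm_command:
  moves:
    - [0,7.2,24.8,0,0]
    - [0,7.2,24.8,0,0]
    - [0,7.2,24.8,0,0]
    - [0,7.2,24.8,0,0]
    - [0,7.2,24.8,0,0]
    - [0,7.2,24.8,0,0]
    - [0,7.2,24.8,0,0]
    - [0,7.2,24.8,0,0]
    - [0,7.2,24.8,0,0]

```text
time: 13.35
tool_pos: [570.3, 29.8, 446.9]
tcp_rot: [-2.108, 1.56, 2.556]
contact_force: [-0.4, 0.2, -0.6]
grip_width: 25.7
```

Run:
```python
from h import *
goto([569.7,28.7,225],-3)
```

```text
t 13.35 grasp [568.8  30.8 287.9] x [-0.009  0.006 -1.   ] jaw -2.7 w 25.7 F [-0.4  0.2 -0.6]
shift cm [6.29 0.16 0.24] turn 0.3
```

Call:
arm_command:
  moves:
    - [3,0.1,0.2,0,0]
    - [5,0.1,0.2,0,0]
    - [6,0.1,0.2,0,0]
    - [6,0.1,0.2,0,0]
    - [6,0.1,0.2,0,0]
    - [6,0.1,0.2,0,0]

```text
time: 13.95
tool_pos: [570.9, 28.4, 388.2]
tcp_rot: [-2.242, 1.562, 2.423]
contact_force: [1.5, -0.6, -2.1]
grip_width: 25.4
```

Run:
```python
from h import *
goto([569.7,28.7,225],-3)
o,d=snap('wrist','w10.png')
cv2.imwrite('pics/c6.png',cv2.resize(d['frame'][180:330,240:400],(640,600),interpolation=cv2.INTER_CUBIC))
_,s=snap('scene','s4.png'); cv2.imwrite('pics/c7.png',cv2.resize(s['frame'][130:290,240:380],(525,600),interpolation=cv2.INTER_CUBIC))
```

```text
t 13.95 grasp [569.8  29.4 229.2] x [-0.007  0.006 -1.   ] jaw -2.7 w 25.4 F [ 1.5 -0.6 -2.1]
shift cm [ 0.42 -0.    0.07] turn 0.3
```

View pics/c6.png

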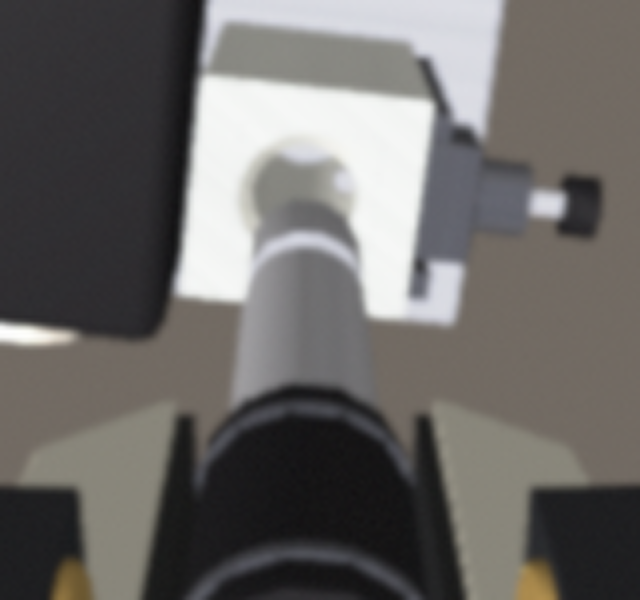

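View pics/c7.png

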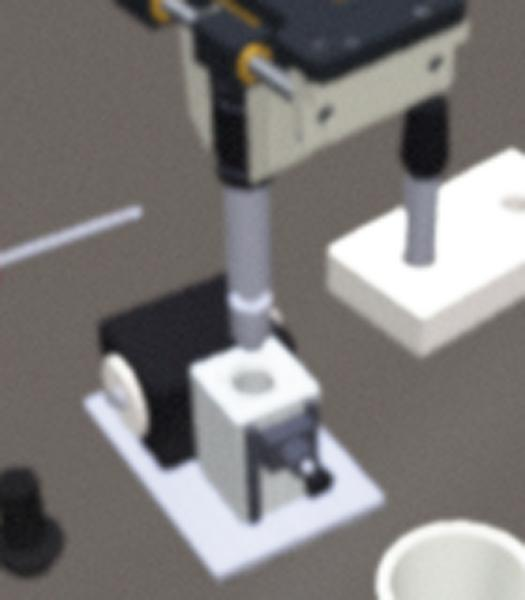

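```bash
cat >> h.py <<'E'
def tz(d,uv,tx):
    "tool coordinates of pixel ray at tool-x depth tx"
    oo={'tcp_rot':[0,0,0],'tool_pos':[0,0,0]}
    a,v=wray(oo,d,uv); return a+v*(tx-a[0])/v[0]
E
python3 - <<'E'
from h import *
np.set_printoptions(precision=2,suppress=True)
o,d=load('w10')
print('groove lip',tz(d,(316,238),256.2)+[0,0,10],'sleeve edge',tz(d,(316,276.2),186.2)+[0,0,13])
b=wonz(o,d,(316.75,229.6),80); print('block',b)
M=R.from_euler('xyz',o['tcp_rot']).as_matrix(); print('block in tool',M.T@(b-o['tool_pos']))
# straight down moves world z: direction in tool
print('down in tool',M.T@[0,0,-1.])
E
```

```text
groove lip [256.2    1.16   2.95] sleeve edge [186.2    1.14   3.61]
block [570.43  28.03  80.  ]
block in tool [308.2    1.78   2.13]
down in tool [1.   0.01 0.01]
```

Run:
```python
from h import *
np.set_printoptions(precision=2,suppress=True)
o,d=load('w10')
M=R.from_euler('xyz',o['tcp_rot']).as_matrix()
f=o['tool_pos']+M@[286.2,1.16,2.7]; g=o['tool_pos']+M@[256.2,1.16,2.95]; h=o['tool_pos']+M@[186.2,1.15,3.6]
print(M[:,0],'foot',f,g,h)
_,s=load('s4')
print('scene foot',onz(s,(240+255.5*.26667,130+343*.26667),f[2]),'bore',onz(s,(240+253*.26667,130+381*.26667),80))
# shank axis in scene : column pairs
print('scene axis at', [onz(s,(240+u*.26667,130+v*.26667),z) for u,v,z in [(248,200,f[2]+90)]])
c=cv2.resize(s['frame'][170:250,270:350],(600,600),interpolation=cv2.INTER_CUBIC);cv2.imwrite('pics/c8.png',c)
c=cv2.resize(d['frame'][190:290,270:370],(600,600),interpolation=cv2.INTER_CUBIC);cv2.imwrite('pics/c9.png',c)
```

```text
[-0.01  0.01 -1.  ] foot [569.93  27.37 102.  ] [570.12  26.94 132.  ] [570.56  25.87 201.99]
scene foot [573.59  28.96 102.  ] bore [574.67  25.72  80.  ]
scene axis at [array([578.67,  23.58, 192.  ])]
```

View pics/c8.png

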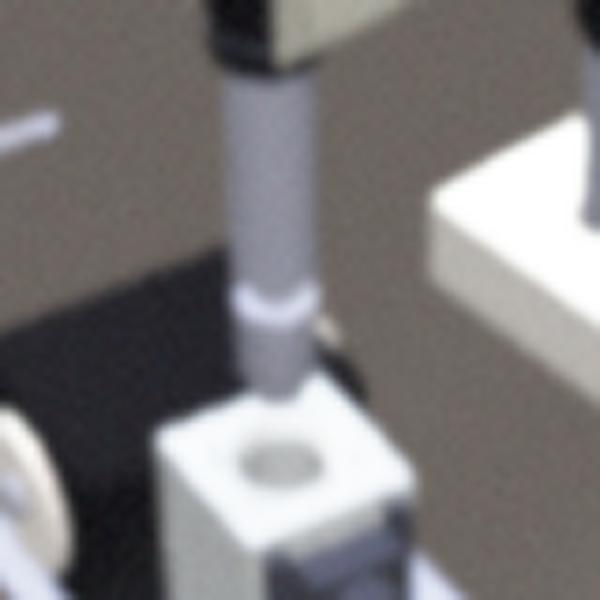

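View pics/c9.png

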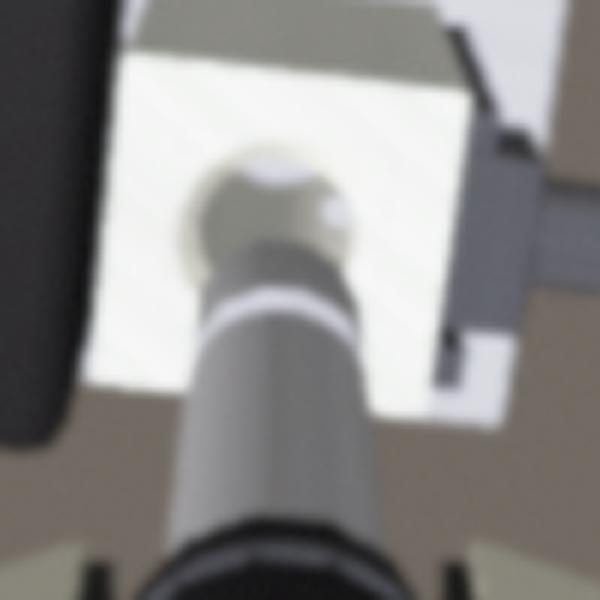

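Run:
```python
from h import *
np.set_printoptions(precision=2,suppress=True)
_,s=load('s4')
print('foot',onz(s,(306.8,221.1),102),'bore',onz(s,(308.3,231.2),80))
a,b=proj(s,[570,28,102]),proj(s,[570,28,80]);print(a,b,b-a)
o,d=load('w10')
# block by corners in c9
cs=[(122,50),(472,92),(432,418),(85,384)]
P=[wonz(o,d,(270+u/6,190+v/6),80) for u,v in cs]; print(np.array(P),np.mean(P,0))
print(np.linalg.norm(P[0]-P[1]),np.linalg.norm(P[1]-P[2]),np.linalg.norm(P[2]-P[3]),np.linalg.norm(P[3]-P[0]))
```

```text
foot [571.23  27.79 102.  ] bore [574.84  27.56  80.  ]
[306.45 220.71] [306.8  229.75] [0.35 9.04]
[[550.65  54.82  80.  ]
 [596.83  47.03  80.  ]
 [590.24   1.1   80.  ]
 [542.42   8.24  80.  ]] [570.03  27.8   80.  ]
46.82598891554993 46.395034613651134 48.348038919939405 47.29428053192222
```

Call:
arm_command:
  moves:
    - [1,0,-0.05,0,0]
    - [1.6,0,-0.05,0,0]
    - [1.6,0,-0.05,0,0]
    - [1.6,0,-0.05,0,0]
    - [1.6,0,-0.05,0,0]

```text
time: 14.55
tool_pos: [570.8, 28.7, 372.0]
tcp_rot: [-2.221, 1.561, 2.443]
contact_force: [-0.4, -0.4, -1.4]
grip_width: 25.6
```

Run:
```python
from h import *
goto([569.7,28.7,225],-3)
o,d=snap('wrist','w11.png')
_,s=snap('scene','s5.png'); 
c=cv2.resize(s['frame'][170:250,270:350],(600,600),interpolation=cv2.INTER_CUBIC);cv2.imwrite('pics/c8.png',c)
c=cv2.resize(d['frame'][190:290,270:370],(600,600),interpolation=cv2.INTER_CUBIC);cv2.imwrite('pics/c9.png',c)
```

```text
t 14.55 grasp [569.6  29.7 213. ] x [-0.007  0.006 -1.   ] jaw -2.7 w 25.6 F [-0.4 -0.4 -1.4]
shift cm [-1.2   0.    0.09] turn 0.3
```

View pics/c8.png

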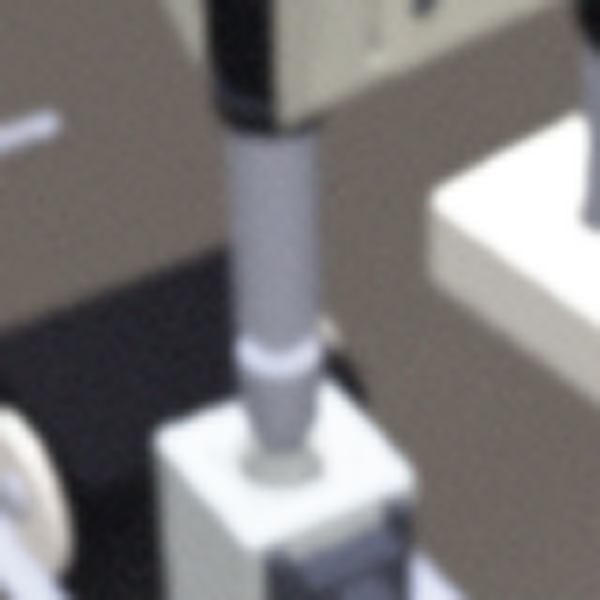

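View pics/c9.png

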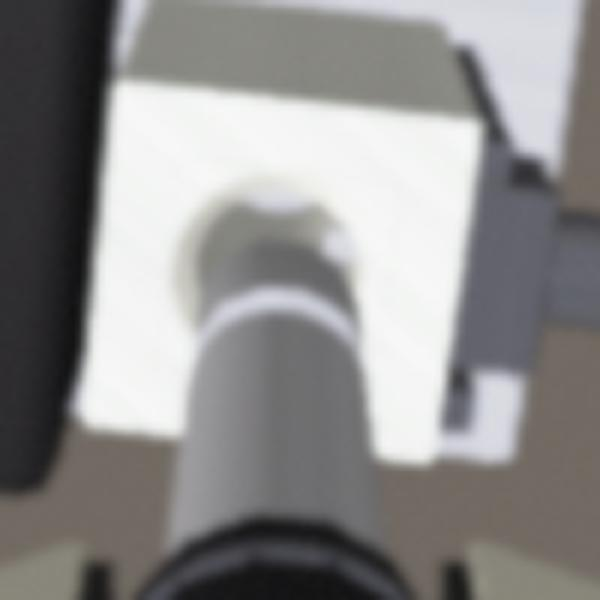

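Run:
```python
from h import *
o,d=load('w3'); _,s=load('s5'); _,t=load('top0')
for n,f,b in(('a',d['frame'],(380,230,420,262)),('b',s['frame'],(300,240,345,275)),('c',t['frame'],(325,225,350,255))):
    c=f[b[1]:b[3],b[0]:b[2]]; k=12; cv2.imwrite('pics/b%s.png'%n,cv2.resize(c,None,fx=k,fy=k,interpolation=cv2.INTER_CUBIC))
```

```text
(no output)
```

View pics/ba.png

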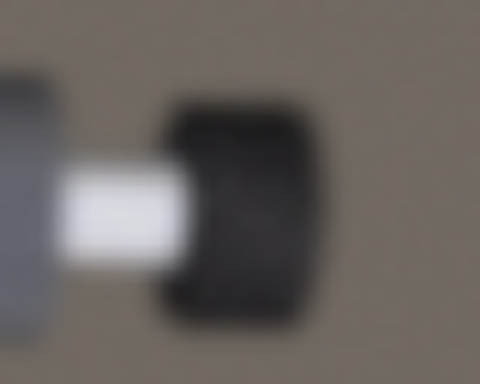

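View pics/bb.png

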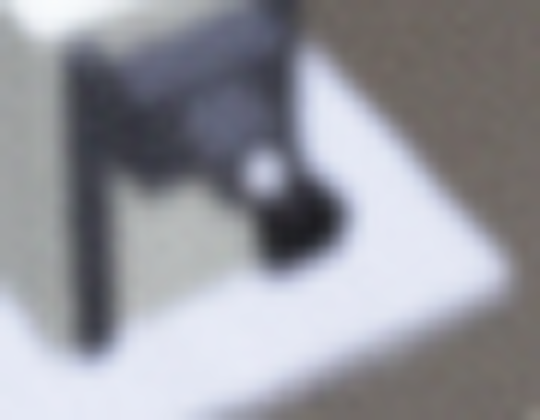

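View pics/bc.png

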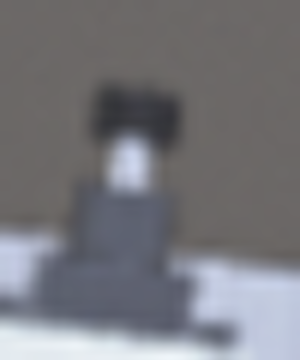

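Run:
```python
from h import *
np.set_printoptions(precision=1,suppress=True)
o,d=load('w3'); _,s=load('s5'); _,t=load('top0')
a,v=wray(o,d,(400,247.9))
for uv in((325.2,258.5),(323.8,257.1)):
    b,w=ray(s,uv); L=np.linalg.lstsq(np.c_[v,-w],b-a,rcond=None)[0]; print(a+v*L[0],b+w*L[1])
yaw=-np.radians(7.3)
for z in(44,50,55,60,65):
    p=[569.8+59.5*np.cos(yaw),28.3+59.5*np.sin(yaw),z]; print(z,wproj(o,d,p),proj(s,p)+1.4,proj(t,p))
print('bore top',proj(t,[569.8,28.3,80]))
```

```text
[629.8  17.3  58.6] [631.6  19.   58.3]
[629.4  18.1  60.7] [629.1  17.8  60.8]
44 [394.4 237.6] [326.3 264.1] [334.8 234.8]
50 [396. 240.] [326.3 261.8] [334.8 234.4]
55 [397.4 242.1] [326.3 259.9] [334.9 234.1]
60 [398.8 244.2] [326.3 257.9] [334.9 233.8]
65 [400.3 246.5] [326.3 256. ] [334.9 233.4]
bore top [332.  263.9]
```

Call:
arm_command:
  moves:
    - [0.3,0.03,0,0,0]
    - [0.6,0.03,0,0,0]
    - [0.9,0.03,0,0,0]
    - [1.2,0.03,0,0,0]
    - [1.2,0.03,0,0,0]
    - [1.2,0.03,0,0,0]

```text
time: 15.25
tool_pos: [571.0, 28.8, 360.1]
tcp_rot: [-2.225, 1.562, 2.439]
contact_force: [-0.2, -0.3, -1.8]
grip_width: 25.8
```

Run:
```python
from h import *
goto([569.7,28.7,195],-3)
o,d=snap('wrist','w12.png')
c=cv2.resize(d['frame'][190:290,270:420],(798,532),interpolation=cv2.INTER_CUBIC);cv2.imwrite('pics/c9.png',c)
```

```text
t 15.25 grasp [569.8  29.8 201.1] x [-0.007  0.006 -1.   ] jaw -2.7 w 25.8 F [-0.2 -0.3 -1.8]
shift cm [ 0.61 -0.    0.11] turn 0.3
```

View pics/c9.png

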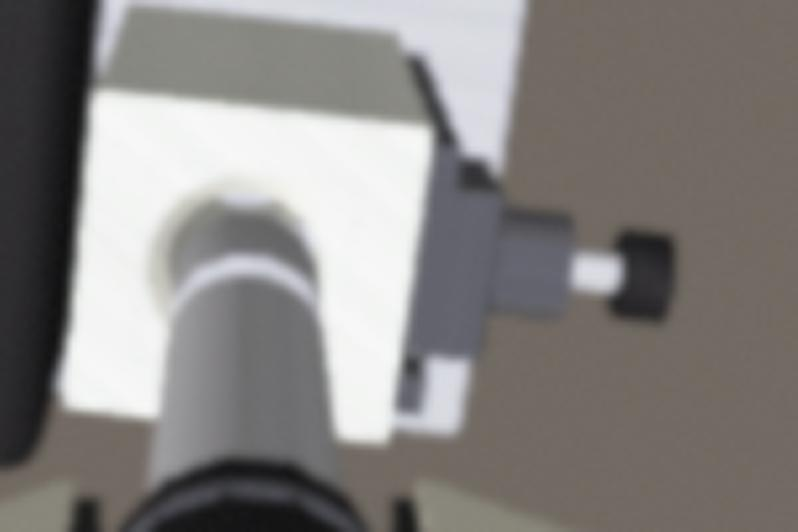

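The foot is in the mouth (rod at 245,290 in the crop) with no side force. Going deeper in small steps.

Call:
arm_command:
  moves:
    - [0.2,0,0,0,0]
    - [0.4,0,0,0,0]
    - [0.6,0,0,0,0]
    - [0.6,0,0,0,0]

```text
time: 15.7
tool_pos: [570.9, 28.9, 353.8]
tcp_rot: [-2.201, 1.561, 2.464]
contact_force: [0.3, 0.8, -0.9]
grip_width: 25.5
```

Call:
arm_command:
  moves:
    - [0.15,0,0,0,0]
    - [0.3,0,0,0,0]
    - [0.3,0,0,0,0]

```text
time: 16.0
tool_pos: [570.8, 28.9, 350.5]
tcp_rot: [-2.175, 1.561, 2.49]
contact_force: [-0.3, 0.8, -1.7]
grip_width: 25.5
```

Call:
arm_command:
  moves:
    - [0.1,0,0,0,0]
    - [0.2,0,0,0,0]
    - [0.2,0,0,0,0]

```text
time: 16.3
tool_pos: [570.7, 28.9, 348.4]
tcp_rot: [-2.161, 1.561, 2.504]
contact_force: [0.2, 0.9, -1.3]
grip_width: 25.4
```

Call:
arm_command:
  moves:
    - [0.1,0,0,0,0]
    - [0.2,0,0,0,0]
    - [0.2,0,0,0,0]

```text
time: 16.6
tool_pos: [570.7, 28.9, 346.2]
tcp_rot: [-2.141, 1.56, 2.523]
contact_force: [0.0, -1.0, -2.3]
grip_width: 25.2
```

Call:
arm_command:
  moves:
    - [0.1,0,0,0,0]
    - [0.2,0,0,0,0]
    - [0.2,0,0,0,0]

```text
time: 16.9
tool_pos: [570.5, 29.0, 344.0]
tcp_rot: [-2.117, 1.56, 2.547]
contact_force: [-0.6, -0.1, -1.9]
grip_width: 25.5
```

Run:
```python
from h import *
goto([569.7,28.7,195],-3)
o,d=snap('wrist','w13.png')
c=cv2.resize(d['frame'][190:290,270:420],(798,532),interpolation=cv2.INTER_CUBIC);cv2.imwrite('pics/c9.png',c)
```

```text
t 16.9 grasp [569.  30. 185.] x [-0.009  0.006 -1.   ] jaw -2.7 w 25.5 F [-0.6 -0.1 -1.9]
shift cm [-1.    0.06  0.12] turn 0.3
```

View pics/c9.png

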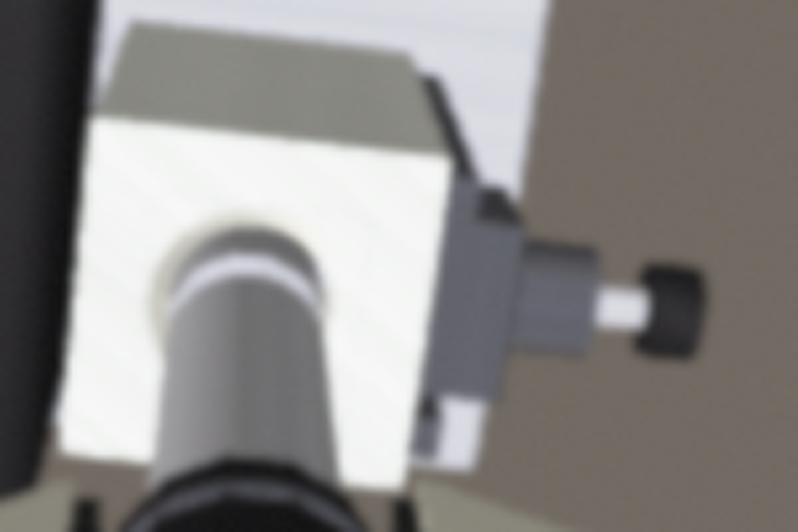

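Call:
arm_command:
  moves:
    - [0.1,0.05,0,0,0]
    - [0.2,0.1,0,0,0]
    - [0.2,0.1,0,0,0]

```text
time: 17.25
tool_pos: [571.2, 29.0, 341.9]
tcp_rot: [-2.079, 1.558, 2.585]
contact_force: [-3.8, 1.1, 2.1]
grip_width: 25.6
```

Call:
arm_command:
  moves:
    - [0.1,0.02,0,0,0]
    - [0.2,0.02,0,0,0]
    - [0.2,0.02,0,0,0]

```text
time: 17.55
tool_pos: [571.3, 29.1, 339.8]
tcp_rot: [-2.074, 1.558, 2.591]
contact_force: [-2.4, 0.5, 1.6]
grip_width: 25.4
```

Call:
arm_command:
  moves:
    - [0.1,0.02,0,0,0]
    - [0.2,0.02,0,0,0]
    - [0.2,0.02,0,0,0]

```text
time: 17.85
tool_pos: [571.4, 29.1, 337.2]
tcp_rot: [-2.039, 1.557, 2.625]
contact_force: [-2.5, 1.1, -1.4]
grip_width: 25.6
```

Run:
```python
from h import *
goto([569.7,28.7,195],-3)
o,d=snap('wrist','w14.png')
c=cv2.resize(d['frame'][190:290,270:420],(798,532),interpolation=cv2.INTER_CUBIC);cv2.imwrite('pics/c9.png',c)
```

```text
t 17.85 grasp [569.6  30.1 178.2] x [-0.012  0.007 -1.   ] jaw -2.7 w 25.6 F [-2.5  1.1 -1.4]
shift cm [-1.68 -0.    0.13] turn 0.3
```

View pics/c9.png

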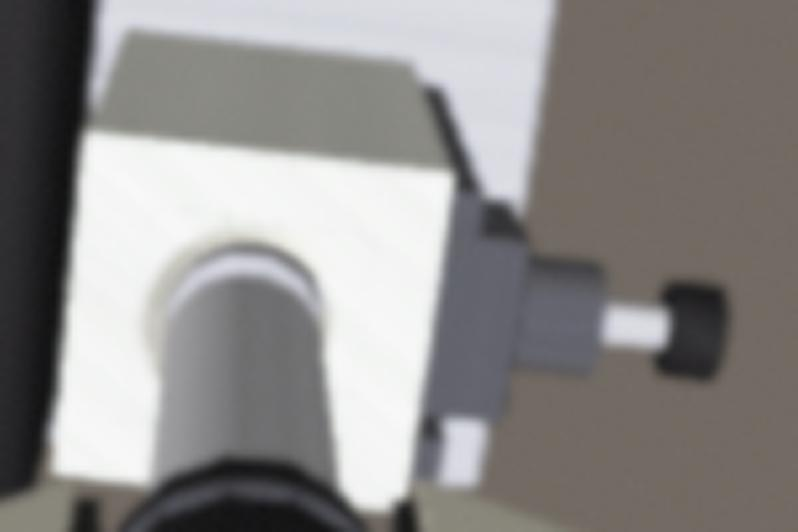

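The button's white stub has grown from 46 to 68 px in the crop, so the catch is pushed back about 3 mm and is riding on the shank. Forces are small.

Call:
arm_command:
  moves:
    - [0.15,0.02,0,0,0]
    - [0.3,0.03,0,0,0]
    - [0.45,0.04,0,0,0]
    - [0.6,0.05,0,0,0]
    - [0.6,0.05,0,0,0]

```text
time: 18.4
tool_pos: [571.8, 29.1, 330.5]
tcp_rot: [-2.008, 1.556, 2.657]
contact_force: [-3.2, 1.2, -2.0]
grip_width: 25.6
```

Call:
arm_command:
  moves:
    - [0.15,0.02,0,0,0]
    - [0.3,0.03,0,0,0]
    - [0.45,0.04,0,0,0]
    - [0.6,0.05,0,0,0]
    - [0.6,0.05,0,0,0]

```text
time: 18.9
tool_pos: [572.1, 29.1, 323.9]
tcp_rot: [-1.988, 1.556, 2.676]
contact_force: [-2.5, 0.2, -2.6]
grip_width: 25.6
```

Run:
```python
from h import *
goto([569.7,28.7,155],-3)
o,d=snap('wrist','w15.png')
c=cv2.resize(d['frame'][190:300,270:420],(798,585),interpolation=cv2.INTER_CUBIC);cv2.imwrite('pics/c9.png',c)
```

```text
t 18.9 grasp [569.9  30.2 164.9] x [-0.014  0.007 -1.   ] jaw -2.7 w 25.6 F [-2.5  0.2 -2.6]
shift cm [ 0.99 -0.    0.15] turn 0.3
```

View pics/c9.png

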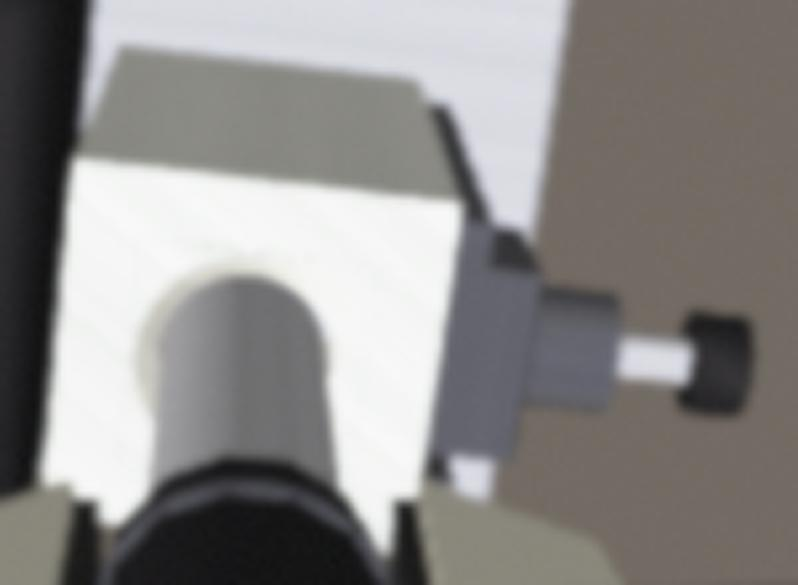

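Call:
arm_command:
  moves:
    - [0.15,0.01,0,0,0]
    - [0.3,0.02,0,0,0]
    - [0.45,0.03,0,0,0]
    - [0.6,0.04,0,0,0]
    - [0.6,0.04,0,0,0]

```text
time: 19.45
tool_pos: [572.3, 29.1, 317.2]
tcp_rot: [-1.97, 1.555, 2.694]
contact_force: [-3.1, 0.8, -3.1]
grip_width: 25.4
```

Call:
arm_command:
  moves:
    - [0.1,0.01,0,0,0]
    - [0.2,0.02,0,0,0]
    - [0.2,0.02,0,0,0]

```text
time: 19.75
tool_pos: [572.5, 29.1, 314.5]
tcp_rot: [-1.948, 1.554, 2.716]
contact_force: [-2.9, 0.4, -4.6]
grip_width: 25.0
```

Run:
```python
from h import *
goto([569.7,28.7,155],-3)
o,d=snap('wrist','w16.png')
c=cv2.resize(d['frame'][190:300,270:420],(798,585),interpolation=cv2.INTER_CUBIC);cv2.imwrite('pics/c9.png',c)
```

```text
t 19.75 grasp [570.1  30.2 155.5] x [-0.015  0.007 -1.   ] jaw -2.7 w 25.0 F [-2.9  0.4 -4.6]
shift cm [ 0.05 -0.03  0.15] turn 0.3
```

View pics/c9.png

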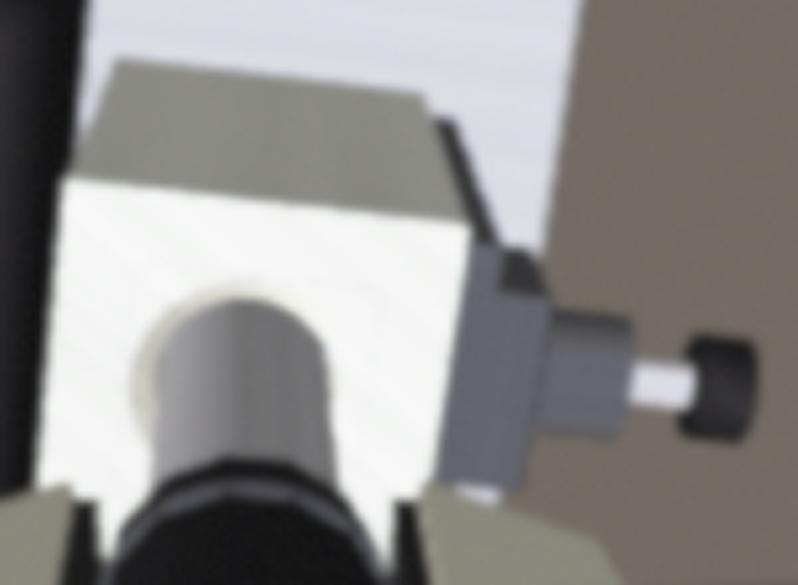

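The stub has shrunk from 74 to 60 px, so the nose is entering the groove and Fz shows the rod being drawn in. Half-millimetre steps from here.

Call:
arm_command:
  moves:
    - [0.05,0,0,0,0]
    - [0.05,0,0,0,0]

```text
time: 20.0
tool_pos: [572.8, 29.1, 313.8]
tcp_rot: [-1.98, 1.555, 2.684]
contact_force: [-1.5, 0.6, -7.2]
grip_width: 26.0
```

Run:
```python
from h import *
goto([569.7,28.7,155],-3)
o,d=snap('wrist','w17.png')
c=cv2.resize(d['frame'][190:300,270:420],(798,585),interpolation=cv2.INTER_CUBIC);cv2.imwrite('pics/c9.png',c)
```

```text
t 20.0 grasp [570.6  30.1 154.9] x [-0.014  0.007 -1.   ] jaw -2.7 w 26.0 F [-1.5  0.6 -7.2]
shift cm [-0.01 -0.09  0.15] turn 0.3
```

View pics/c9.png

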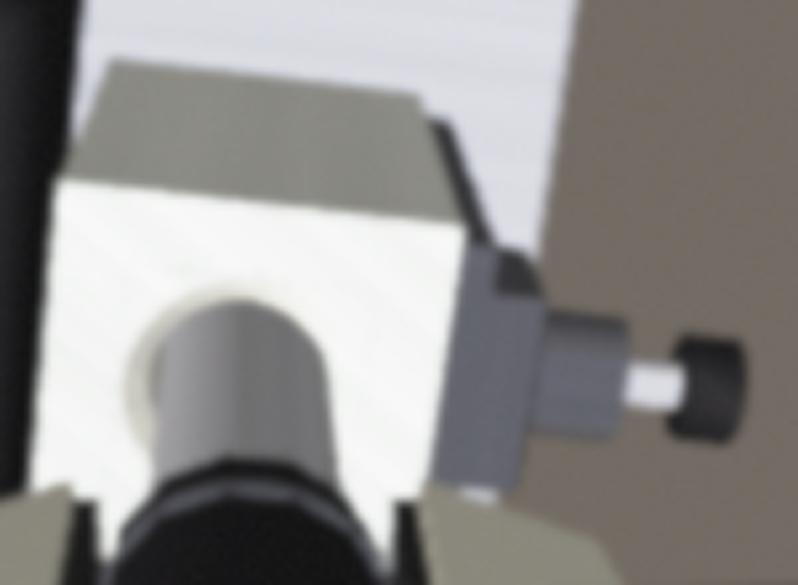

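Call:
arm_command:
  moves:
    - [0.05,0,0,0,0]
    - [0.05,0,0,0,0]

```text
time: 20.25
tool_pos: [572.9, 29.1, 313.5]
tcp_rot: [-1.987, 1.556, 2.678]
contact_force: [-1.1, 0.8, -3.9]
grip_width: 25.6
```

Run:
```python
from h import *
goto([569.7,28.7,155],-3)
o,d=snap('wrist','w18.png')
c=cv2.resize(d['frame'][190:300,270:420],(798,585),interpolation=cv2.INTER_CUBIC);cv2.imwrite('pics/c9.png',c)
```

```text
t 20.25 grasp [570.7  30.1 154.6] x [-0.014  0.007 -1.   ] jaw -2.7 w 25.6 F [-1.1  0.8 -3.9]
shift cm [-0.04 -0.1   0.15] turn 0.3
```

View pics/c9.png

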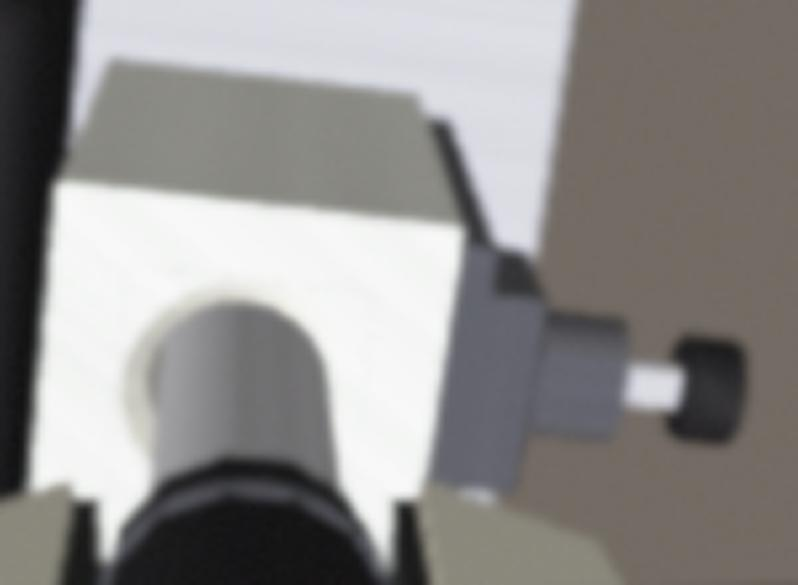

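The catch is back in, but I'll lower the rod gently onto its shoulder stop so it doesn't drop when released.

Call:
arm_command:
  moves:
    - [0.05,0,0,0,0]
    - [0.05,0,0,0,0]

```text
time: 20.5
tool_pos: [572.8, 29.0, 313.4]
tcp_rot: [-1.996, 1.556, 2.669]
contact_force: [-2.4, 0.8, -1.1]
grip_width: 25.6
```

Call:
arm_command:
  moves:
    - [0.05,0,0,0,0]
    - [0.05,0,0,0,0]

```text
time: 20.7
tool_pos: [572.8, 29.1, 313.1]
tcp_rot: [-2.001, 1.556, 2.663]
contact_force: [-3.2, 0.4, 0.1]
grip_width: 25.4
```

Call:
arm_command:
  moves:
    - [0.05,0,0,0,0]
    - [0.05,0,0,0,0]
    - [0.05,0,0,0,0]

```text
time: 21.0
tool_pos: [572.8, 29.1, 312.7]
tcp_rot: [-1.999, 1.556, 2.666]
contact_force: [-2.7, -0.0, 0.1]
grip_width: 25.4
```

Run:
```python
from h import *
goto([569.7,28.7,155],-3)
o,d=snap('wrist','w19.png')
c=cv2.resize(d['frame'][190:300,270:420],(798,585),interpolation=cv2.INTER_CUBIC);cv2.imwrite('pics/c9.png',c)
```

```text
t 21.0 grasp [570.7  30.1 153.7] x [-0.013  0.007 -1.   ] jaw -2.7 w 25.4 F [-2.7 -0.   0.1]
shift cm [-0.13 -0.1   0.15] turn 0.3
```

View pics/c9.png

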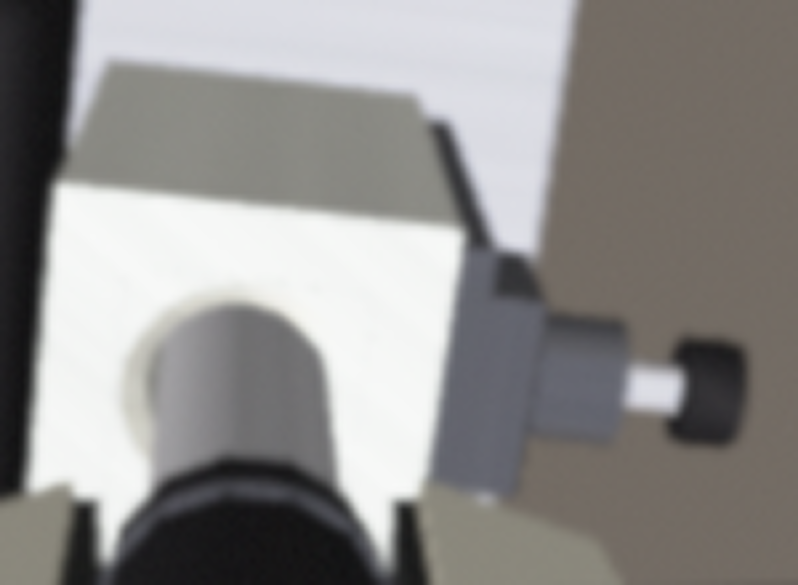

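Call:
arm_command:
  moves:
    - [0.05,0,0,0,0]
    - [0.05,0,0,0,0]
    - [0.05,0,0,0,0]

```text
time: 21.35
tool_pos: [572.8, 29.0, 312.0]
tcp_rot: [-1.997, 1.556, 2.667]
contact_force: [-3.0, 1.0, -0.9]
grip_width: 25.5
```

Call:
arm_command:
  moves:
    - [0.05,0,0,0,0]
    - [0.05,0,0,0,0]
    - [0.05,0,0,0,0]

```text
time: 21.65
tool_pos: [572.8, 29.0, 311.5]
tcp_rot: [-1.994, 1.556, 2.67]
contact_force: [-2.9, 0.7, -0.0]
grip_width: 25.9
```

Call:
arm_command:
  moves:
    - [0.05,0,0,0,0]
    - [0.05,0,0,0,0]
    - [0.05,0,0,0,0]

```text
time: 21.95
tool_pos: [572.8, 29.1, 311.3]
tcp_rot: [-2.003, 1.556, 2.661]
contact_force: [-4.1, 0.4, 4.5]
grip_width: 25.4
```

Run:
```python
from h import *
goto([569.7,28.7,155],-3)
_,s=snap('scene','s6.png'); cv2.imwrite('pics/c7.png',cv2.resize(s['frame'][130:290,240:380],(525,600),interpolation=cv2.INTER_CUBIC))
```

```text
t 21.95 grasp [570.8  30.1 152.3] x [-0.013  0.007 -1.   ] jaw -2.7 w 25.4 F [-4.1  0.4  4.5]
shift cm [-0.27 -0.1   0.15] turn 0.3
```

View pics/c7.png

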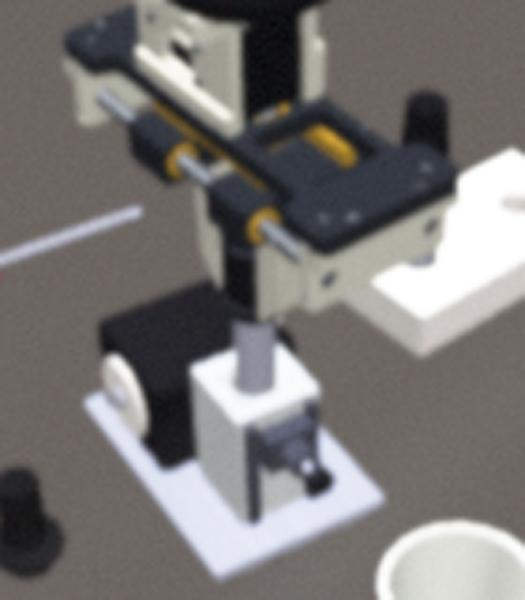

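Fz rose by about 6 N, so the shoulder is on the catch (rod middle about 20 mm above the mouth). Releasing.

Call:
arm_command:
  moves:
    - [0,0,0,0,0.4]
    - [0,0,0,0,0.5]
    - [0,0,0,0,0.6]
    - [0,0,0,0,0.7]
    - [0,0,0,0,0.8]
    - [0,0,0,0,0.9]
    - [0,0,0,0,1]
    - [0,0,0,0,1]

```text
time: 22.8
tool_pos: [572.8, 29.1, 311.3]
tcp_rot: [-2.006, 1.557, 2.659]
contact_force: [-0.0, -0.4, -0.3]
grip_width: 85.2
```

Call:
arm_command:
  moves:
    - [-2,0,0,0,1]
    - [-5,0,0,0,1]
    - [-9,0,0,0,1]
    - [-13,0,0,0,1]
    - [-16,0,0,0,1]
    - [-16,0,0,0,1]
    - [-16,0,0,0,1]

```text
time: 23.5
tool_pos: [574.7, 28.0, 471.5]
tcp_rot: [-2.031, 1.557, 2.633]
contact_force: [-0.8, -0.3, 0.4]
grip_width: 91.5
```

Run:
```python
from h import *
goto([569.7,28.7,155],-3)
o,d=snap('wrist','w20.png')
_,s=snap('scene','s7.png'); cv2.imwrite('pics/c7.png',cv2.resize(s['frame'][130:290,240:430],(712,600),interpolation=cv2.INTER_CUBIC))
```

```text
t 23.5 grasp [572.8  29.  312.5] x [-0.012  0.006 -1.   ] jaw -2.7 w 91.5 F [-0.8 -0.3  0.4]
shift cm [15.75 -0.12  0.14] turn 0.3
```

View pics/w20.png

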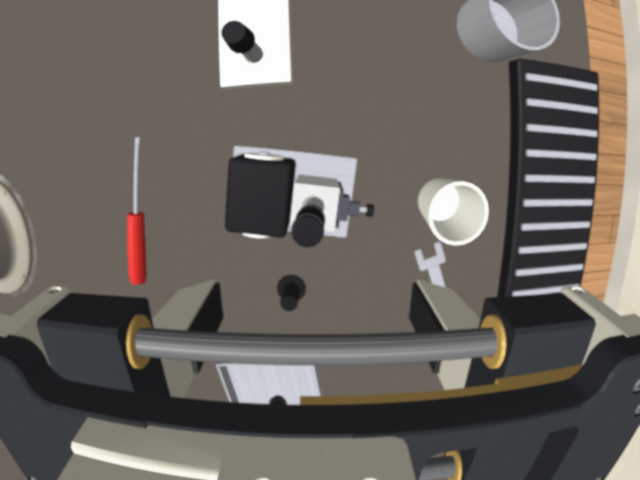

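View pics/s7.png

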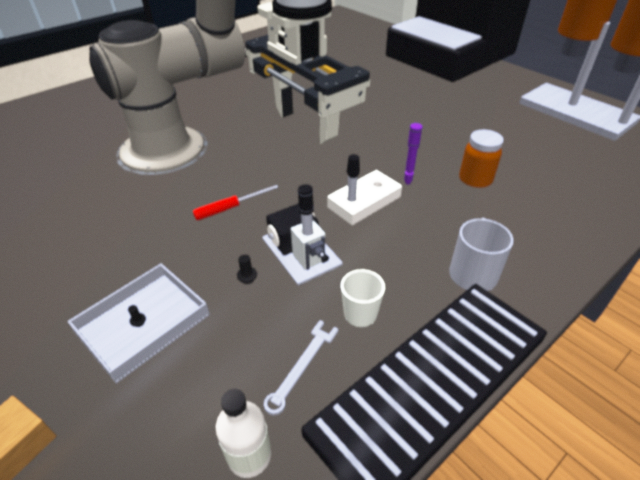

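View pics/c7.png

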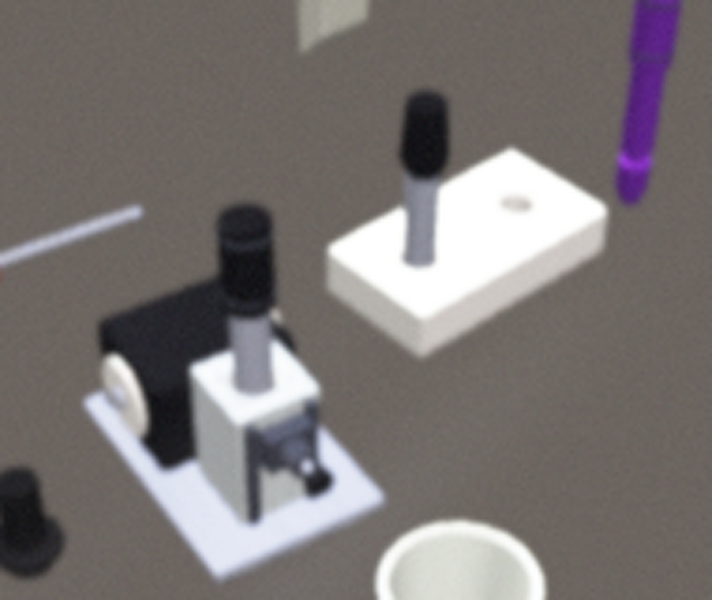

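Run:
```python
from h import *
_,s=load('s7'); k=.26667
print('pred vertical',proj(s,[570,28,80])+1.4,proj(s,[570,28,175])+1.4,'seen',(240+252*k,130+375*k),(240+246*k,130+217*k))
for n in('s5','s7'):
    f=load(n)[1]['frame'];print(n); cv2.imwrite('pics/d_%s.png'%n,cv2.resize(f[240:275,300:345],None,fx=10,fy=10,interpolation=cv2.INTER_CUBIC))
a=cv2.hconcat([cv2.imread('pics/d_s5.png'),cv2.imread('pics/d_s7.png')]); cv2.imwrite('pics/d.png',cv2.resize(a,(800,311)))
```

```text
pred vertical [308.20318681 231.15044332] [306.59724842 189.54194058] seen (307.20083999999997, 230.00125000000003) (305.60082, 187.86739)
s5
s7
```

View pics/d.png

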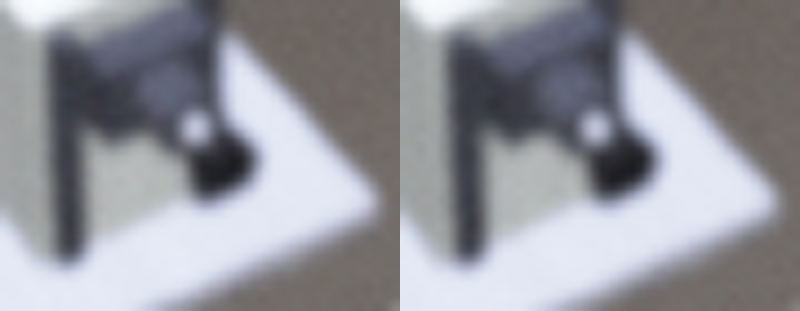

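The button is where it was before insertion (225,165 in both halves), so the catch is sprung in. The rod's tilt matches a vertical line to within a pixel. Handing in.

Run:
```python
from h import *
bot.close_job()
```

```text
the job is handed in; nothing more can be done
```

The job was handed in at about 23.6 s of the 58 s allowed; no verdict was reported.

**What I did:** I took the small dust cap out of the guide block and stood it in the middle of the parts tray. I then lifted the grooved rod from the rack and slid it down the bore in 0.5 to 3 mm steps. After the catch snapped in, I lowered the rod gently until its shoulder rested on the catch, let go and raised the gripper clear.

**Last checks:**
- **Catch:** the button is back where it was before insertion, so the catch is in the groove.
- **Rod:** it stands upright to within about a pixel, with its middle about 20 mm above the mouth by the grip height.
- **Forces:** the largest reading at the wrist was about 7 N.
- **Other things:** the cap is in the tray, and the brush, cup and purple look-alike look unmoved.

**Disagreements:** the scene camera placed the bore 2 to 5 mm from where the wrist and top cameras did. I used the wrist view, and the rod went in with only a few newtons of side force, mainly from the catch spring. The tool tilted by about 0.015 rad during insertion. I left it, as the rod was upright once released.

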